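# Close the collection box under the vial drop and tip in the spent vials

## Robot

A 6-joint arm with a two-finger parallel gripper is mounted at the origin on a cart in front of the work surface, level with it; the furniture and walls round the work are solid. World frame = base frame: x ahead of the robot, y to its left, z up, the work surface at z = 0. Lengths are in m, angles in rad, forces in N, time in s.
With the tool pointing down it reaches from about 0.225 to 0.875 m from the base axis. Payload 3.4 kg.
Tool frame: the origin (TCP) lies at the very end of the fingers, on their centre line; the grasp point (between the pads) lies 19 mm behind it; z points along the fingers, y is the direction in which the jaws open and shut (so a half turn about z gives the same grasp; the last joint's range is limited). The gripper opens to 85 mm and grips with 20 to 120 N. Pads are 22 mm wide; open, the fingers measure 114 mm over their backs; the gripper's body (76 mm by 85 mm) begins 54 mm behind the grasp point. The pads swing forward as they close: fully open they stand 13 mm farther back than shut.
Start: joints at [-1.405, 0.276, 1.505, -0, 1.361, -0.121], TCP at [0.163, -0.552, 0.231] pointing down, gripper open.
Joint ranges: [-2.89, 2.89], [-0.75, 2.08], [0.22, 2.7], [-1.18, 4.32], [0.11, 2.71], [-2.7, 2.7]. Speed limits (rad/s): [2.57, 2.57, 3.14, 3.14, 3.14, 3.14].

## Interface

Orientations are given as a unit quaternion [w, x, y, z].
In Python, from rig import telemetry, imaging, manip, finder gives the robot as it stands.
- The arm moves only by the tool arm_command, never from a script. Its argument "steps" is a list of rows, each a list of 3 entries, a list of its own where there are three numbers: the turn, a rotation vector about the world's x, y, z in rad, then the shift along the world's x, y, z in mm, then the closure in counts, from 0 (fully open) to 255 (shut). In form: [[[rx, ry, rz], [dx, dy, dz], grip], ...]. A call has 1 to 20 rows; each row shifts and turns the commanded pose from where the row before left it; what a row does not reach is not made up. A row lasts 1/8 s, in which the tool goes at most 62.5 mm and 10.7 degrees, less where a joint would pass 70% of its speed; a pose out of reach is approached as far as the arm can. A call is refused whole if a number of a shift passes 62.5 or a number of a turn 0.188, either way. A call with a gripper value outside its range is refused whole. The fingers move at their own pace and stop on an object; "newtons" is the grip in N (left out, the last holds). Time passes only in rows, so rows that do not move let the fingers close. It gives the time, the measured TCP pose, the force and the opening at its end, in the units of the state.
- telemetry.get_state(): the state, without advancing time (a new reading comes with each control period).
- imaging.get_image(name): name is "side" or "top" or "wrist"; returns the picture (384x512x3 uint8, blue, green, red); there is no depth.
- imaging.camera_params(name): a dict with "intrinsics" (3x3 intrinsics, pixels), "D" ([k1, k2, p1, p2, k3] as OpenCV has them; the pictures are not rectified), "R" (3x3) and "t" (3): a world point X has camera coordinates R X + t. Camera axes: x right, y down, z forward; pixel columns grow to the right and rows downward; lengths in m; the calibration is good to about 2 mm. A picture is of the moment at which its call begins: read the wrist's pose just before it. camera_params takes no time and is no camera call; for the wrist camera it gives the pose at the moment of the call.
- manip.sign_off(): hands the job in, once; it reports no verdict.
Trained networks look in the newest picture that a camera, given by its name, has taken for a name from the list of things; names that differ only in an ending like _2 or _b are one class to them, and where a whole thing is asked for, a point or a joint stands for the part that bears it (a point fixed in the world has none). Each returns a list of dicts, best first, with "score" (0 to 1); they miss things now and then, are a little off and sometimes report something else, mostly with a low value. They report only what shows in the picture. A call takes as long as a camera call. They do not tell look-alikes from the thing itself.
- finder.cut_out(camera, thing): "pixels" (384x512 bool, what is visible of it) and "extent" ([left, top, width, height] in pixels, round what is visible of it).
The state is a dict: "clock": time; "qpos": joint angles; "qd": joint speeds; "effort": joint torques, N m; "position": TCP position; "ee_rot": TCP orientation; "contact_force": force on the tool from outside, world axes, zero at the start; "moment": the same for the moment, N m; "width": finger opening in m.
Only numpy, scipy, OpenCV 4.12 (cv2) and the standard library are available. Lean on these libraries where they do the work, as an engineer would, in place of code of your own. Each camera call takes 0.05 s, during which the arm holds its last target.

## Task

The collection box of the vial drop was left pulled out on its rail. Push it fully home under the funnel, firmly through its roller catch until it stands against its stop but without ramming it, then tip all four spent vials from the scoop down the funnel into the box and set the empty scoop back down flat on the desk. Leave the beaker, the brown vial and the white bottle where they stand.

Things in the scene. Friction and masses are not known exactly. Their poses are not given: they have to be found in the camera images.
- station: Fixed vial drop: base plate 6 mm thick with two slide rails (95 mm wide over all, 15 mm high, x = -170 to 60 mm), grey cheeks at y = +-63 mm (x = -36 to 44 mm, 128 mm high) and a round steel funnel held in a square frame (140 x 140 mm, z = 128 to 132 mm). Origin: on the desk under the funnel's centre; x along the rails, the way the box is pushed home; z up
- funnel_mouth (a point): Centre of the funnel's mouth, in the plane of its rim, 146 mm above the desk. The mouth is 120 mm wide inside; the throat is 50 mm wide and ends 70 mm above the desk, 8 mm over the rim of the box. Axes as the station's
- rail_stop (a point): Midway between the two rubber buffers that stop the box's rear wall; axes as the station's. A sprung roller catch behind them takes the striker on the box's rear: past 1 to 2 N of rail friction one feels, from about 17 mm before the stop, 12 to 18 N of resistance that gives way within 10 mm; the catch then draws the box on and holds it, and what comes next is the firm stop
- box: Collection box, grey plastic, open on top, 0.2 to 0.4 kg, captive in the rails (1.5 mm play): it only slides along the station's x. Starts 60 to 100 mm short of home; home, its origin lies over the station's origin. Origin: middle of its underside, 6 mm above the desk; axes as the station's. Inside 98 x 66 mm, floor at z = 4 mm in front, sloping up to 40 mm at the rear, rim at z = 56 mm. 
- box_handle (a point): Middle of the box's handle, a level steel bar 11 mm thick and 56 mm long along y, at x = -92 mm, z = 80 mm of the box (86 mm above the desk). It stands 35 mm out, towards -x, from the face of the box's raised front plate (72 mm wide, z = 12 to 92 mm of the box). Push on the bar's -x side. Axes as the box's
- scoop: Steel scoop in which the vials lie, 0.16 to 0.24 kg: flat tray, floor 2 mm thick, 110 mm long, 56 mm wide, open at its front, with an upright black handle behind. Origin: on its underside, mid width; x to the open front, z up. Front edge at x = 60 mm, back wall at x = -50 mm, side walls 22 mm high, 12 mm near the front. Smooth: vials begin to slide at 12 to 25 degrees front down
- scoop_grip (a point): Where to grip the scoop's handle: at x = -74 mm, z = 72 mm of the scoop. The handle is an upright plate 11 mm thick along y (fingers close along y), from x = -90 to -58 mm and z = 12 to 92 mm of the scoop. Axes as the scoop's
- scoop_lip (a point): Middle of the scoop's open front edge, top of the floor, over which the vials slide out: x = 60 mm, z = 2 mm of the scoop, so 134 mm ahead of scoop_grip and 70 mm below it. Axes as the scoop's
- vial_1_mid (a point): Middle of a white sample vial with a white cap, 16 mm diameter, 41 mm long, lying lengthwise in the scoop. Its z axis is the vial's axis
- vial_2_mid (a point): Middle of a sample vial with a blue cap, 16 mm diameter, 41 mm long, lying lengthwise in the scoop. Its z axis is the vial's axis
- vial_4_mid (a point): Middle of a small white sample vial, 12 mm diameter, 37 mm long, lying lengthwise in the scoop. Its z axis is the vial's axis
- vial_5_mid (a point): Middle of a small sample vial with a blue cap, 12 mm diameter, 37 mm long, lying lengthwise in the scoop. Its z axis is the vial's axis
- beaker: Bystander: a small clear beaker, 57 mm diameter, 66 mm high, standing on the desk. Origin under its centre
- amber_vial: Bystander: a brown vial with a white cap, 22 mm diameter, 55 mm high, standing on the desk. Origin under its centre
- white_bottle: Bystander: a white bottle, 28 mm diameter, 44 mm high, standing on the desk. Origin under its centre
There are look-alikes about, which are no part of the job. Several things have the shape of the scoop; the one meant has the colours described above.

How it is judged:
By the outcome, as a careful person would: the job done as asked, in the order asked, and still so for the second after the job is handed in, with the robot touching nothing.
It also fails if it takes over 69 s, if anything falls off the work surface, if the arm or the gripper's body presses on something with over 40 N, if the wrist force passes 120 N, or if a joint passes its speed limit or range.

## Working session

There is one attempt and no reset: what is moved stays moved. The work goes in short steps, Python scripts to look and compute and a tool call to move; the robot and the scene stay as the last step left them, time stands still between calls to the robot, and variables do not carry over. Pictures are saved under pics/ and viewed, and the job is handed in when it is done.

Besides the shell and the picture viewer there is one more tool, called after "Call:" in YAML: its name, and indented under it one key for each argument. arm_command: Moves the arm, as the interface text tells. Its arguments: {"type":"object","properties":{"steps":{"type":"array"},"newtons":{"type":"number"}},"required":["steps"]}

```bash
ls; mkdir -p pics
python3 - <<'E'
from rig import telemetry, imaging, manip, finder
import cv2,numpy as np
print(telemetry.get_state())
for n in ["side","top","wrist"]:
    im=imaging.get_image(n); cv2.imwrite(f"pics/{n}0.png",im)
    p=imaging.camera_params(n); print(n,{k:np.round(v,4).tolist() for k,v in p.items()})
E
```

```text
pics
{'clock': 0.0, 'qpos': array([-1.40504343e+00,  2.76580619e-01,  1.50617792e+00,  1.39987525e-05,
        1.36070811e+00, -1.21009368e-01]), 'qd': array([ 0.00062396,  0.00060044, -0.00049645, -0.00174881,  0.00020287,
        0.00013105]), 'effort': array([ 5.91544904e-04, -4.16777623e+01, -2.45806468e+01, -7.30194733e-05,
        1.11208393e-02, -1.57485903e-05]), 'position': array([ 0.16253992, -0.55096975,  0.23043008]), 'ee_rot': array([-9.36916069e-04,  9.89738298e-01,  1.42888848e-01, -1.41181432e-05]), 'contact_force': array([ 0.54402938, -0.1006371 ,  0.57962988]), 'moment': array([ 0.00431512, -0.01018652, -0.00850137]), 'width': 0.08554981280329557}
side {'intrinsics': [[452.2297, 0.0, 255.4333], [0.0, 452.2297, 195.6925], [0.0, 0.0, 1.0]], 'D': [0.0225, 0.0, 0.0, 0.0, 0.0], 'R': [[-0.9877, -0.1561, -0.0074], [-0.0537, 0.3832, -0.9221], [0.1468, -0.9104, -0.3869]], 't': [0.5864, 0.1026, 1.4955]}
top {'intrinsics': [[401.7312, 0.0, 256.9265], [0.0, 401.7312, 190.169], [0.0, 0.0, 1.0]], 'D': [-0.0905, 0.0, 0.0, 0.0, 0.0], 'R': [[-0.0223, -0.9996, -0.0149], [-0.9816, 0.0247, -0.1891], [0.1894, 0.0104, -0.9818]], 't': [0.0999, 0.5916, 1.5205]}
wrist {'intrinsics': [[265.0366, 0.0, 256.7176], [0.0, 265.0366, 190.027], [0.0, 0.0, 1.0]], 'D': [-0.0459, 0.0, 0.0, 0.0, 0.0], 'R': [[0.2831, -0.9591, -0.0006], [-0.9163, -0.2706, 0.2953], [-0.2834, -0.083, -0.9554]], 't': [-0.5756, -0.0379, 0.3783]}
```

View pics/side0.png

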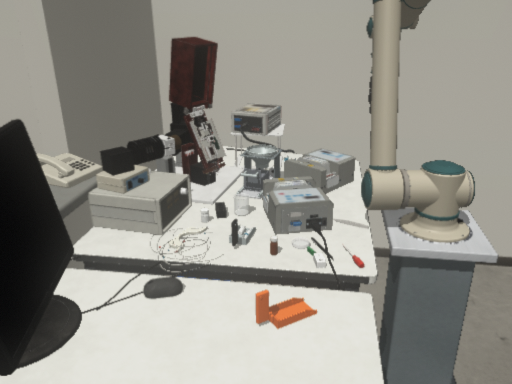

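View pics/top0.png

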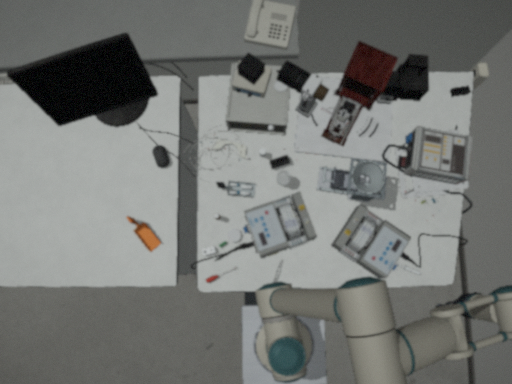

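View pics/wrist0.png

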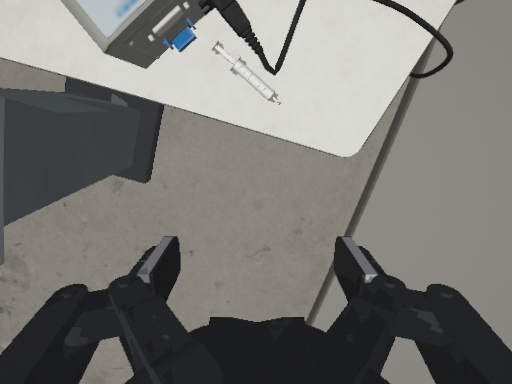

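```bash
cat > h.py <<'E'
import cv2,numpy as np
from rig import telemetry, imaging, manip, finder
def proj(n,X,p=None):
    p=p or imaging.camera_params(n)
    r,_=cv2.Rodrigues(np.array(p["R"])); 
    q,_=cv2.projectPoints(np.array(X,float).reshape(-1,1,3),r,np.array(p["t"],float),np.array(p["intrinsics"]),np.array(p["D"],float))
    return q.reshape(-1,2)
def ray(n,uv,p=None):
    p=p or imaging.camera_params(n)
    R=np.array(p["R"]);t=np.array(p["t"])
    u=cv2.undistortPoints(np.array(uv,float).reshape(-1,1,2),np.array(p["intrinsics"]),np.array(p["D"],float)).reshape(-1,2)
    d=np.c_[u,np.ones(len(u))]@R
    return -R.T@t,d
def atz(n,uv,z,p=None):
    c,d=ray(n,uv,p); z=np.broadcast_to(z,len(d))
    return c+d*((z-c[2])/d[:,2])[:,None]
def crop(src,dst,x0,y0,x1,y1,s):
    im=cv2.imread(src)[y0:y1,x0:x1]; im=cv2.resize(im,None,fx=s,fy=s,interpolation=cv2.INTER_CUBIC)
    cv2.imwrite(dst,im)
E
python3 - <<'E'
from h import *
crop("pics/top0.png","pics/top0a.png",195,130,415,290,3.6)
crop("pics/side0.png","pics/side0a.png",180,110,350,270,3.7)
print(np.round(atz("top",[[232,188],[254,188],[288,180],[370,178],[322,178]],[0,0,0,.146,.086]),3))
E
```

```text
[[ 0.616  0.188  0.   ]
 [ 0.614  0.098  0.   ]
 [ 0.644 -0.042  0.   ]
 [ 0.612 -0.338  0.146]
 [ 0.63  -0.168  0.086]]
```

View pics/top0a.png

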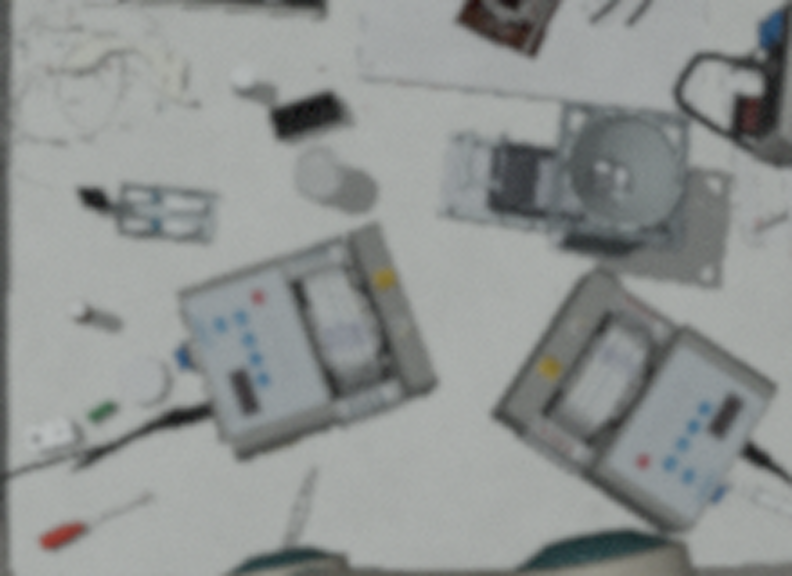

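View pics/side0a.png

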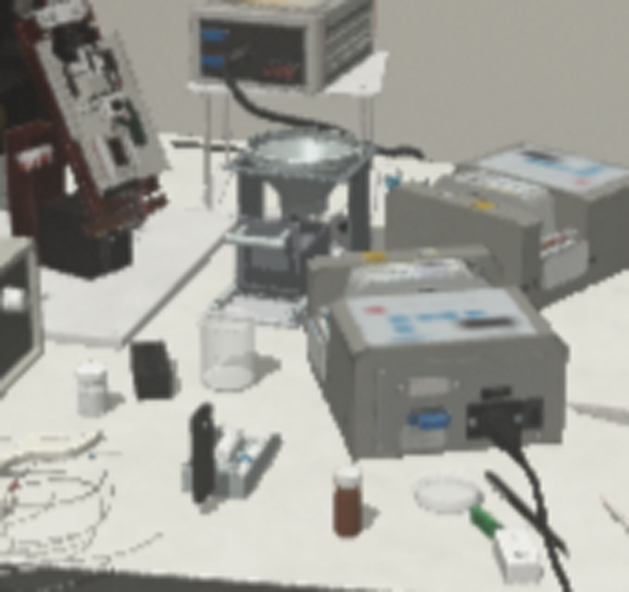

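Run:
```python
from h import *
from scipy.spatial.transform import Rotation as Ro
s=telemetry.get_state();p=imaging.camera_params("wrist")
R=np.array(p["R"]);c=-R.T@np.array(p["t"]);q=s["ee_rot"]
T=Ro.from_quat([q[1],q[2],q[3],q[0]]).as_matrix()
print("cam in tool",T.T@(c-s["position"]),"axes in tool\n",np.round((R@T).T,3)); print(np.round(T,3))
for n in ["side","top"]:
    P=imaging.camera_params(n);print(n,-np.array(P["R"]).T@P["t"])
crop("pics/top0.png","pics/t1.png",340,100,480,200,5.5)
crop("pics/side0.png","pics/s1.png",215,85,360,195,5.4)
```

```text
cam in tool [ 0.07555739  0.00097395 -0.14163649] axes in tool
 [[ 0.    -0.955 -0.295]
 [ 1.    -0.     0.001]
 [-0.001 -0.295  0.955]]
[[ 0.959  0.283 -0.   ]
 [ 0.283 -0.959  0.001]
 [ 0.    -0.001 -1.   ]]
side [0.36525556 1.41372166 0.67754023]
top [0.29505644 0.06945189 1.60625724]
```

View pics/t1.png

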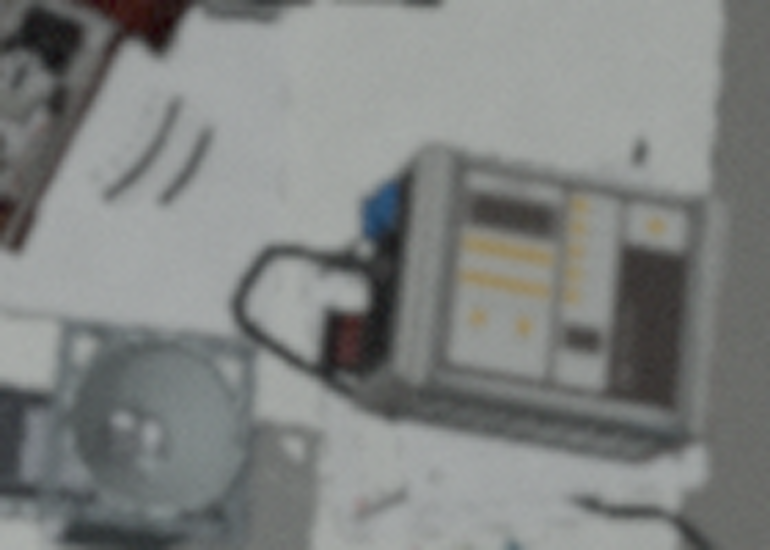

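View pics/s1.png

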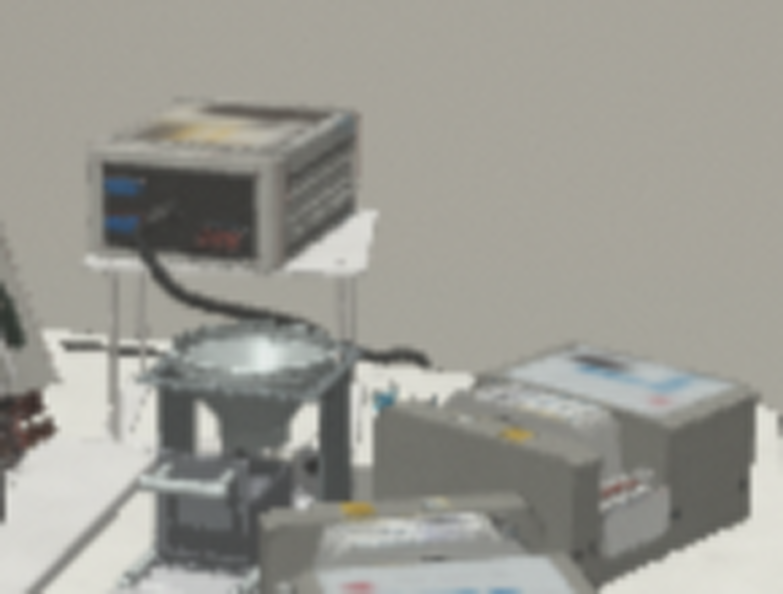

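Run:
```python
from h import *
def tri(a,b):
    c1,d1=ray("top",[a]);c2,d2=ray("side",[b]);d1=d1[0];d2=d2[0]
    A=np.c_[d1,-d2];x=np.linalg.lstsq(A,c2-c1,rcond=None)[0]
    p=c1+d1*x[0];q=c2+d2*x[1];return np.round((p+q)/2,3),np.round(np.linalg.norm(p-q),3)
print("psu",tri([416,171],[264,114]),tri([417,128],[232.5,113]),tri([468,178],[281,105.5]))
# instruments: right one nearest corner (cheek top-left) 
print("inst2",tri([361.5,207],[284.8,160]), tri([333,244],[326,170]))
```

```text
psu (array([ 0.62 , -0.474,  0.252]), np.float64(0.019)) (array([ 0.77 , -0.495,  0.249]), np.float64(0.001)) (array([ 0.579, -0.659,  0.254]), np.float64(0.004))
inst2 (array([ 0.516, -0.308,  0.107]), np.float64(0.013)) (array([ 0.366, -0.191,  0.115]), np.float64(0.015))
```

Call:
arm_command:
  steps:
    - [[0,0,0.16],[20,20,15],0]
    - [[0,0,0.16],[50,50,20],0]
    - [[0,0,0.16],[60,60,20],0]
    - [[0,0,0.16],[60,60,20],0]
    - [[0,0,0.16],[60,60,15],0]
    - [[0,0,0.16],[60,60,15],0]
    - [[0,0,0.16],[60,60,10],0]
    - [[0,0,0.16],[50,55,5],0]
    - [[0,0,0.005],[20,25,0],0]
    - [[0,0,0],[0,0,0],0]
    - [[0,0,0],[0,0,0],0]

```text
clock: 1.52
position: [0.5036, -0.2013, 0.3249]
ee_rot: [-0.0, 0.707, 0.707, -0.001]
contact_force: [-0.1, -0.8, -0.1]
width: 0.0854
```

Run:
```python
from h import *
s=telemetry.get_state();print(s["clock"],s["position"],s["ee_rot"],s["qpos"])
im=imaging.get_image("wrist");p=imaging.camera_params("wrist")
cv2.imwrite("pics/w1.png",im);np.savez("w1.npz",**p)
crop("pics/w1.png","pics/w1b.png",0,0,512,384,1.5)
```

```text
1.525 [ 0.50355047 -0.2013006   0.32494752] [-2.62267892e-04  7.06781491e-01  7.07431672e-01 -5.34025834e-04] [-5.08028867e-01  1.88339003e-01  1.39557259e+00 -8.84031363e-04
  1.55847761e+00 -5.08937120e-01]
```

View pics/w1b.png

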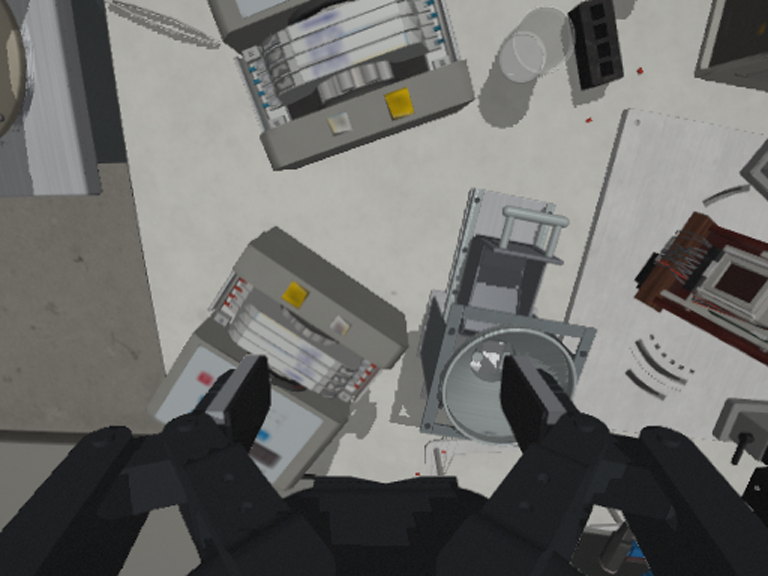

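```bash
cat >> h.py <<'E'
def rp(f): return dict(np.load(f))
E
python3 - <<'E'
from h import *
crop("pics/w1.png","pics/w1c.png",270,115,410,300,4)
E
```

```text
(no output)
```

View pics/w1c.png

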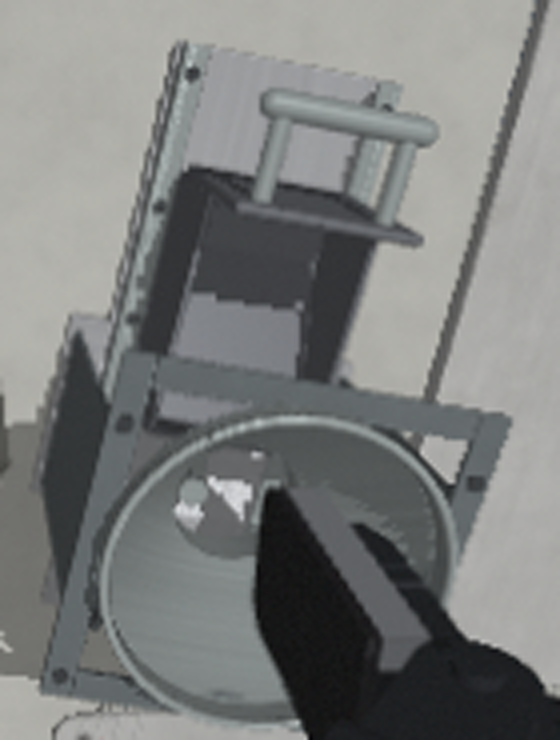

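Run:
```python
from h import *
p=rp("w1.npz")
f=lambda L:np.array(L)/4+[270,115]
F=atz("wrist",f([[130,352],[512,418],[40,692]]),.132,p)
print(F.round(4),np.linalg.norm(F[0]-F[1]),np.linalg.norm(F[0]-F[2]))
d=F[2]-F[0];e=F[1]-F[0]
print("yaw x-dir deg",np.degrees(np.arctan2(d[1],d[0])),np.degrees(np.arctan2(e[1],e[0]))-90)
print("centre",(F[1]+F[2])/2)
B=atz("wrist",f([[262,103],[438,130],[350,116]]),.086,p);print(B.round(4),np.linalg.norm(B[0]-B[1]))
Rl=atz("wrist",f([[180,42],[402,85]]),.015,p);print(Rl.round(4),np.linalg.norm(Rl[0]-Rl[1]))
# top image
print(atz("top",[[370,178]],.146))
```

```text
[[ 0.5652 -0.2491  0.132 ]
 [ 0.6998 -0.2737  0.132 ]
 [ 0.5387 -0.3852  0.132 ]] 0.13682709253546663 0.13860971883001952
yaw x-dir deg -101.01465025987942 -100.31637589455751
centre [ 0.61928066 -0.32942896  0.132     ]
[[ 0.6162 -0.1714  0.086 ]
 [ 0.6813 -0.1807  0.086 ]
 [ 0.6485 -0.1758  0.086 ]] 0.06576775467007213
[[ 0.6006 -0.1546  0.015 ]
 [ 0.6963 -0.1717  0.015 ]] 0.09721679525600223
[[ 0.6123686  -0.33843632  0.146     ]]
```

Call:
arm_command:
  steps:
    - [[0,0,-0.09],[20,9,-10],255]
    - [[0,0,-0.093],[25,12,-20],255]
    - [[-0.143,0.026,0],[25,12,-20],255]
    - [[-0.143,0.026,0],[25,12,-20],255]
    - [[-0.143,0.026,0],[25,12,-25],255]
    - [[0,0,0],[20,8,-25],255]
    - [[0,0,0],[11,4,-25],255]
    - [[0,0,0],[0,0,-20],255]
    - [[0,0,0],[0,0,0],255]
  newtons: 40

```text
clock: 2.7
position: [0.653, -0.1333, 0.1585]
ee_rot: [0.137, 0.751, 0.624, -0.168]
contact_force: [0.3, -0.2, -0.2]
width: 0.0001
```

Run:
```python
from h import *
s=telemetry.get_state();print(s["clock"],s["position"],s["ee_rot"],s["contact_force"])
for n in ["wrist","side"]:
    im=imaging.get_image(n);cv2.imwrite(f"pics/{n}2.png",im)
np.savez("w2.npz",**imaging.camera_params("wrist"))
crop("pics/wrist2.png","pics/w2b.png",0,0,512,384,1.5)
```

```text
2.7 [ 0.65297534 -0.13326598  0.15854653] [ 0.13714215  0.75060259  0.6242518  -0.16762304] [ 0.30093226 -0.17604441 -0.22056256]
```

View pics/w2b.png

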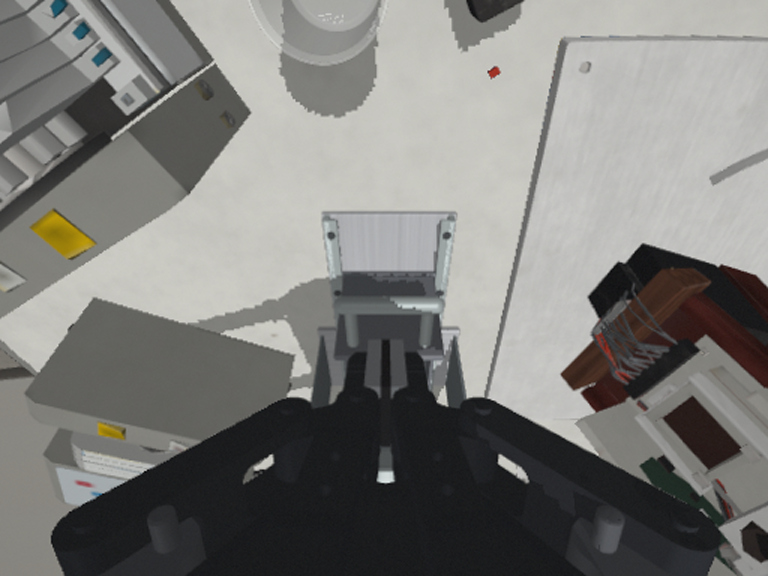

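Run:
```python
from h import *
p=rp("w2.npz")
B=atz("wrist",np.array([[336,303],[446,304],[391,303]])/1.5,.088,p);print(B.round(4),np.linalg.norm(B[0]-B[1]))
b=atz("wrist",np.array([[330,12],[319,65]])/1.5,[0,0.066],p);print(b.round(4))
R=atz("wrist",np.array([[323,213],[457,213]])/1.5,.006,p);print(R)
C=np.array([.6193,-.3294]);x=np.array([-.182,-.983]);y=np.array([.983,-.182])
for q in [B[2],R.mean(0)]: print((q[:2]-C)@x,(q[:2]-C)@y)
print(proj("wrist",[[.653,-.1333,.1585]],p)*1.5)
```

```text
[[ 0.619  -0.168   0.088 ]
 [ 0.6839 -0.181   0.088 ]
 [ 0.6515 -0.1741  0.088 ]] 0.06625910162230313
[[ 0.6433 -0.0338  0.    ]
 [ 0.6423 -0.0455  0.066 ]]
[[ 0.60535051 -0.15355184  0.006     ]
 [ 0.70229271 -0.17158399  0.006     ]]
-0.15852701029723157 0.003358399655717555
-0.17027886927013547 0.0035713017407073846
[[379.44901461 355.36078765]]
```

Call:
arm_command:
  steps:
    - [[0,0,0],[2,0,-20],255]
    - [[0,0,0],[2,-1,-30],255]
    - [[0,0,0],[0,0,-25],255]
    - [[0,0,0],[0,0,-13],255]
    - [[0,0,0],[-1.8,-9.8,0],255]
    - [[0,0,0],[-1.8,-9.8,0],255]
    - [[0,0,0],[-0.9,-4.9,0],255]
    - [[0,0,0],[-0.9,-4.9,0],255]
    - [[0,0,0],[-0.9,-4.9,0],255]
    - [[0,0,0],[0,0,0],255]

```text
clock: 4.05
position: [0.6527, -0.1676, 0.0725]
ee_rot: [0.139, 0.75, 0.625, -0.166]
contact_force: [0.2, -0.0, 0.5]
width: -0.0001
```

```bash
cat >> h.py <<'E'
C=np.array([.6193,-.3294]);SX=np.array([-.182,-.983]);SY=np.array([.983,-.182])
def st():
    s=telemetry.get_state();d=s["position"][:2]-C
    print("t",round(s["clock"],2),"pos",s["position"].round(4),"st",(d@SX).round(4),(d@SY).round(4),"F",s["contact_force"].round(1),"Fx",(s["contact_force"][:2]@SX).round(2),"w",round(s["width"],4))
E
python3 - <<'E'
from h import *
st()
im=imaging.get_image("wrist");cv2.imwrite("pics/wrist3.png",im)
crop("pics/wrist3.png","pics/w3b.png",150,100,380,320,3)
E
```

```text
t 4.05 pos [ 0.6527 -0.1676  0.0725] st -0.1651 0.0034 F [ 0.2 -0.   0.5] Fx -0.01 w -0.0001
```

View pics/w3b.png

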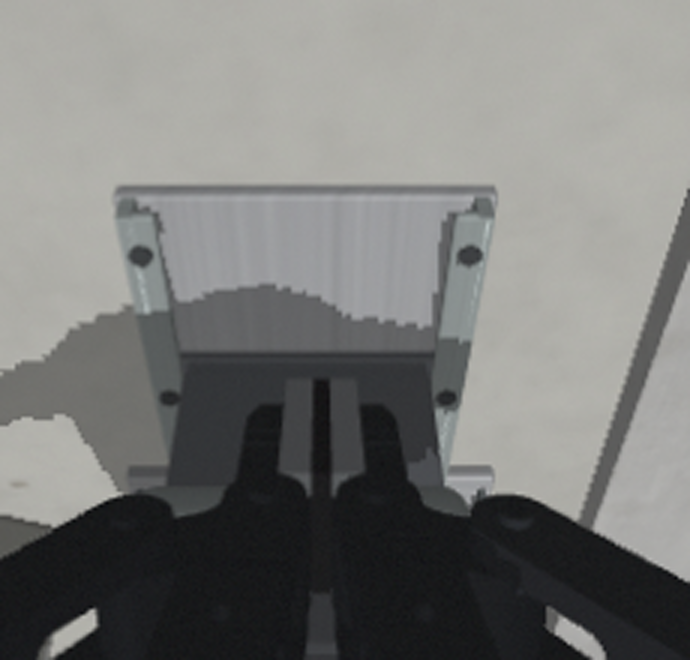

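Call:
arm_command:
  steps:
    - [[0,0,0],[-0.6,-3,0],255]
    - [[0,0,0],[-0.6,-3,0],255]
    - [[0,0,0],[-0.6,-3,0],255]
    - [[0,0,0],[0,0,0],255]

```text
clock: 4.6
position: [0.6508, -0.1766, 0.0723]
ee_rot: [0.139, 0.75, 0.625, -0.166]
contact_force: [0.3, -0.1, 1.4]
width: 0.0001
```

Run:
```python
from h import *
st()
im=imaging.get_image("side");cv2.imwrite("pics/side3.png",im)
crop("pics/side3.png","pics/s3b.png",190,110,330,230,5)
```

```text
t 4.6 pos [ 0.6508 -0.1766  0.0723] st -0.156 0.0032 F [ 0.3 -0.1  1.4] Fx 0.04 w 0.0001
```

View pics/s3b.png

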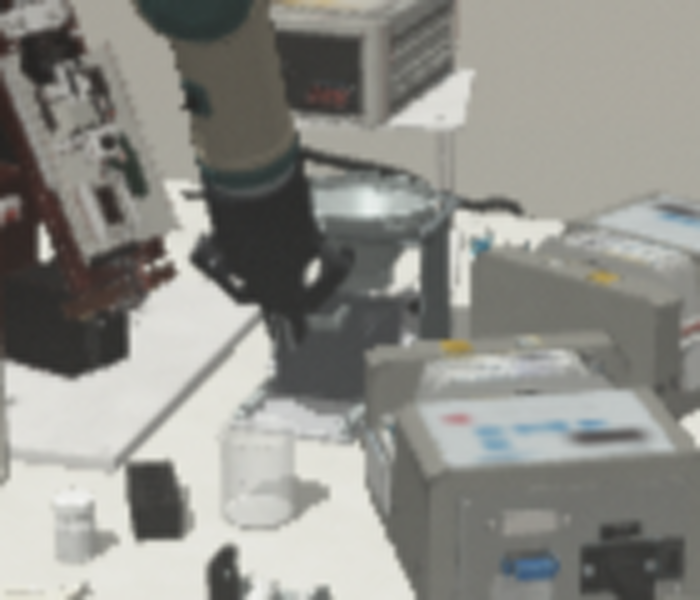

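Call:
arm_command:
  steps:
    - [[0,0,0],[-0.6,-3,0],255]
    - [[0,0,0],[-0.6,-3,0],255]
    - [[0,0,0],[-0.6,-3,0],255]
    - [[0,0,0],[-0.6,-3,0],255]

```text
clock: 5.15
position: [0.6485, -0.1884, 0.0723]
ee_rot: [0.139, 0.75, 0.625, -0.166]
contact_force: [-0.5, 0.4, -0.5]
width: 0.0003
```

Run:
```python
from h import *
st()
im=imaging.get_image("wrist");cv2.imwrite("pics/wrist4.png",im)
crop("pics/wrist4.png","pics/w4b.png",150,100,380,320,3)
```

```text
t 5.15 pos [ 0.6485 -0.1884  0.0723] st -0.1439 0.0031 F [-0.5  0.4 -0.5] Fx -0.29 w 0.0003
```

View pics/w4b.png

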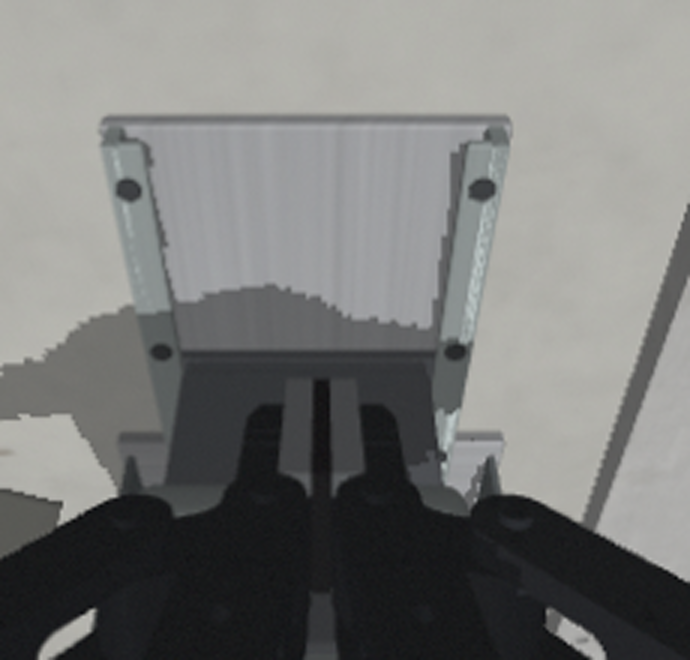

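Call:
arm_command:
  steps:
    - [[0,0,0],[-0.8,-4,0],255]
    - [[0,0,0],[-0.8,-4,0],255]
    - [[0,0,0],[-0.7,-4,0],255]
    - [[0,0,0],[-0.7,-4,0],255]
    - [[0,0,0],[-0.4,-2,0],255]

```text
clock: 5.82
position: [0.6451, -0.2066, 0.0723]
ee_rot: [0.139, 0.75, 0.625, -0.166]
contact_force: [-0.1, 0.4, 0.6]
width: 0.0
```

Call:
arm_command:
  steps:
    - [[0,0,0],[-0.4,-2,0],255]
    - [[0,0,0],[-0.4,-2,0],255]
    - [[0,0,0],[-0.4,-2,0],255]
    - [[0,0,0],[-0.4,-2,0],255]

```text
clock: 6.32
position: [0.6442, -0.2125, 0.0718]
ee_rot: [0.138, 0.751, 0.625, -0.164]
contact_force: [2.3, 9.3, 0.1]
width: 0.0
```

Call:
arm_command:
  steps:
    - [[0,0,0],[-0.4,-2,0],255]
    - [[0,0,0],[-0.4,-2,0],255]

```text
clock: 6.58
position: [0.6441, -0.2133, 0.0709]
ee_rot: [0.137, 0.751, 0.625, -0.162]
contact_force: [2.9, 18.5, -0.3]
width: -0.0001
```

Run:
```python
from h import *
st()
```

```text
t 6.58 pos [ 0.6441 -0.2133  0.0709] st -0.1187 0.0033 F [ 2.9 18.5 -0.3] Fx -18.72 w -0.0001
```

Call:
arm_command:
  steps:
    - [[0,0,0],[-0.2,-1,0],255]
    - [[0,0,0],[-0.2,-1,0],255]

```text
clock: 6.82
position: [0.6443, -0.2141, 0.0708]
ee_rot: [0.137, 0.751, 0.625, -0.161]
contact_force: [2.4, 18.6, 0.1]
width: 0.0001
```

Run:
```python
from h import *
st()
im=imaging.get_image("wrist");cv2.imwrite("pics/wrist5.png",im)
crop("pics/wrist5.png","pics/w5b.png",150,100,380,320,3)
```

```text
t 6.83 pos [ 0.6443 -0.2141  0.0708] st -0.1179 0.0036 F [ 2.4 18.6  0.1] Fx -18.76 w 0.0001
```

View pics/w5b.png

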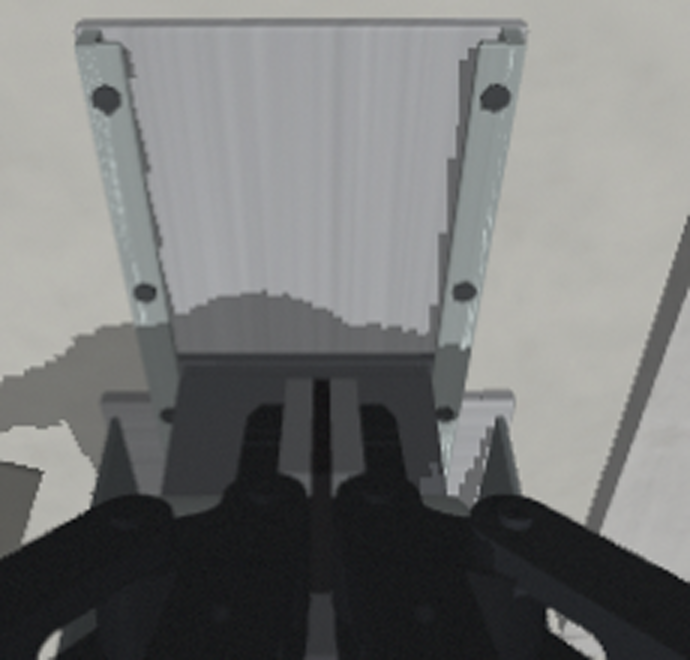

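Call:
arm_command:
  steps:
    - [[0,0,0],[-0.2,-1,0],255]
    - [[0,0,0],[-0.2,-1,0],255]
    - [[0,0,0],[-0.2,-1,0],255]

```text
clock: 7.25
position: [0.6429, -0.219, 0.0709]
ee_rot: [0.137, 0.751, 0.625, -0.163]
contact_force: [2.5, 10.4, -1.9]
width: -0.0001
```

Call:
arm_command:
  steps:
    - [[0,0,0],[-0.2,-1,0],255]
    - [[0,0,0],[-0.2,-1,0],255]
    - [[0,0,0],[-0.2,-1,0],255]

```text
clock: 7.62
position: [0.641, -0.2266, 0.0724]
ee_rot: [0.139, 0.75, 0.625, -0.166]
contact_force: [0.1, 4.4, -0.5]
width: 0.0003
```

Run:
```python
from h import *
st()
```

```text
t 7.62 pos [ 0.641  -0.2266  0.0724] st -0.105 0.0027 F [ 0.1  4.4 -0.5] Fx -4.36 w 0.0003
```

Call:
arm_command:
  steps:
    - [[0,0,0],[-0.2,-1,0],255]
    - [[0,0,0],[-0.2,-1,0],255]
    - [[0,0,0],[-0.2,-1,0],255]

```text
clock: 8.0
position: [0.6411, -0.2275, 0.0721]
ee_rot: [0.138, 0.751, 0.625, -0.164]
contact_force: [1.3, 7.3, 0.3]
width: -0.0002
```

Call:
arm_command:
  steps:
    - [[0,0,0],[-0.2,-1,0],255]
    - [[0,0,0],[-0.2,-1,0],255]

```text
clock: 8.25
position: [0.6411, -0.2288, 0.072]
ee_rot: [0.138, 0.751, 0.625, -0.164]
contact_force: [2.6, 11.1, 0.5]
width: 0.0002
```

Run:
```python
from h import *
st()
im=imaging.get_image("wrist");cv2.imwrite("pics/wrist6.png",im)
crop("pics/wrist6.png","pics/w6b.png",150,100,380,320,3)
```

```text
t 8.25 pos [ 0.6411 -0.2288  0.072 ] st -0.1029 0.0031 F [ 2.6 11.1  0.5] Fx -11.43 w 0.0002
```

View pics/w6b.png

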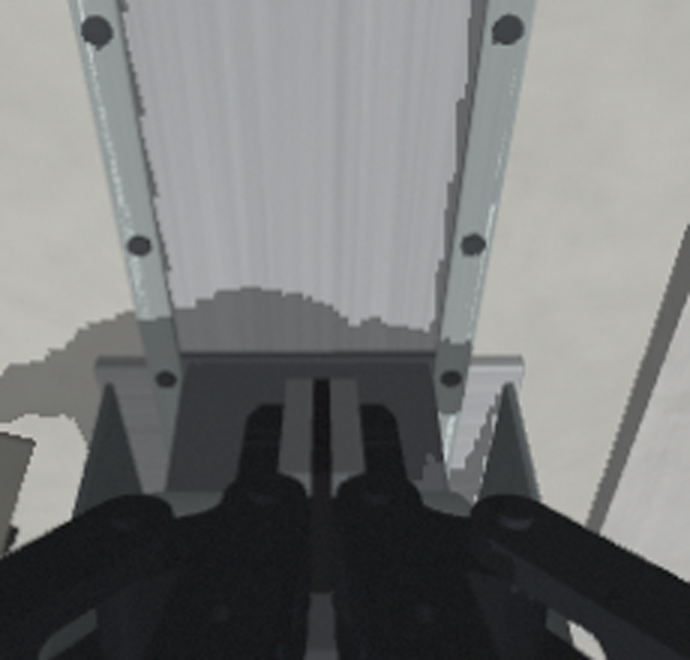

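Call:
arm_command:
  steps:
    - [[0,0,0],[-0.2,-1,0],255]
    - [[0,0,0],[-0.2,-1,0],255]
    - [[0,0,0],[-0.2,-1,0],255]

```text
clock: 8.68
position: [0.6411, -0.2293, 0.0712]
ee_rot: [0.137, 0.751, 0.625, -0.162]
contact_force: [3.3, 16.5, 0.6]
width: 0.0
```

Call:
arm_command:
  steps:
    - [[0,0,0],[-0.2,-1,0],255]
    - [[0,0,0],[-0.2,-1,0],255]

```text
clock: 8.93
position: [0.6411, -0.2297, 0.0707]
ee_rot: [0.136, 0.752, 0.625, -0.16]
contact_force: [3.8, 21.2, 0.6]
width: -0.0001
```

Run:
```python
from h import *
st()
```

```text
t 8.93 pos [ 0.6411 -0.2297  0.0707] st -0.102 0.0033 F [ 3.8 21.2  0.6] Fx -21.48 w -0.0001
```

Call:
arm_command:
  steps:
    - [[0,0,0],[-0.2,-1,0],255]
    - [[0,0,0],[0,0,0],255]
    - [[0,0,0],[1,5,0],255]
    - [[0,0,0],[2,12,0],255]
    - [[0,0,0],[4,20,0],255]
    - [[0.14,-0.026,0],[3,15,40],255]
    - [[0.14,-0.026,0],[0,10,50],255]
    - [[0.14,-0.026,0],[0,0,50],200]
    - [[0,0,0],[0,0,40],0]
    - [[0,0,0],[0,0,10],0]
    - [[0,0,0],[0,0,0],0]

```text
clock: 10.3
position: [0.6489, -0.1748, 0.2624]
ee_rot: [0.004, 0.768, 0.64, -0.003]
contact_force: [-0.8, 0.6, -0.8]
width: 0.072
```

Run:
```python
from h import *
st()
im=imaging.get_image("wrist");cv2.imwrite("pics/wrist7.png",im);np.savez("w7.npz",**imaging.camera_params("wrist"))
crop("pics/wrist7.png","pics/w7b.png",0,0,512,384,1.5)
```

```text
t 10.3 pos [ 0.6489 -0.1748  0.2624] st -0.1573 0.001 F [-0.8  0.6 -0.8] Fx -0.49 w 0.072
```

View pics/w7b.png

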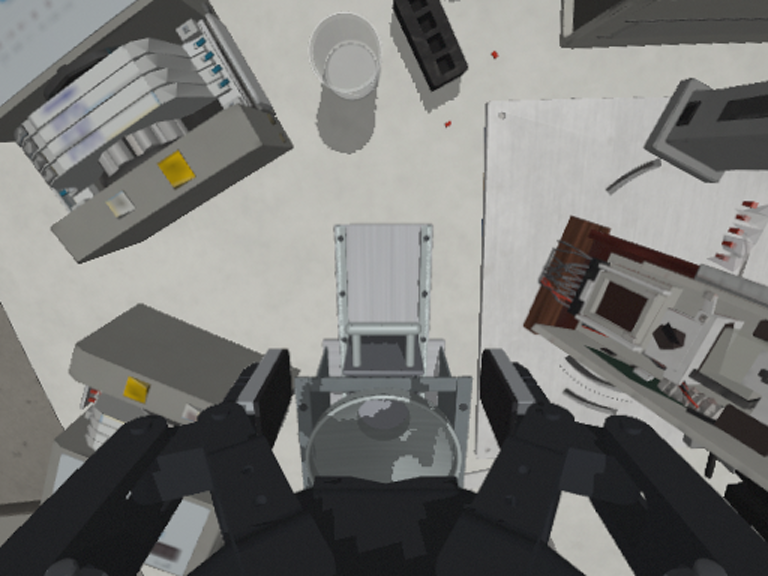

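Run:
```python
from h import *
p=rp("w7.npz")
def s(uv,z):
    X=atz("wrist",np.array(uv)/1.5,z,p); d=X[:,:2]-C; print(X.round(4).tolist(),"st",np.c_[d@SX,d@SY].round(4).tolist())
s([[345,327],[420,327]],.088); s([[302,377],[472,377]],.132); s([[333,225],[433,225]],.006)
s([[310,30],[381,50],[350,68]],[.066,.066,0])
```

```text
[[0.6038, -0.2297, 0.088], [0.6672, -0.2413, 0.088]] st [[-0.0952, -0.0334], [-0.0954, 0.031]]
[[0.5704, -0.2467, 0.132], [0.6998, -0.2704, 0.132]] st [[-0.0724, -0.0631], [-0.0727, 0.0683]]
[[0.5999, -0.1531, 0.006], [0.6982, -0.1711, 0.006]] st [[-0.1698, -0.0512], [-0.17, 0.0487]]
[[0.6241, 0.002, 0.066], [0.6739, -0.0213, 0.066], [0.6454, -0.0154, 0.0]] st [[-0.3267, -0.0556], [-0.3128, -0.0024], [-0.3134, -0.0315]]
```

Call:
arm_command:
  steps:
    - [[0,0,0],[0,15,5],0]
    - [[0,0,0],[-5,35,10],0]
    - [[0,0,0],[-5,40,10],0]
    - [[0,0,0],[-5,40,10],0]
    - [[0,0,0],[-5,40,0],0]
    - [[0,0,0],[-5,35,0],0]
    - [[0,0,0],[-5,25,0],0]
    - [[0,0,0],[0,10,0],0]
    - [[0,0,0],[0,0,0],0]
    - [[0,0,0],[0,0,0],0]

```text
clock: 11.6
position: [0.6191, 0.064, 0.2969]
ee_rot: [0.004, 0.769, 0.64, -0.003]
contact_force: [0.1, -0.5, -0.4]
width: 0.0854
```

Run:
```python
from h import *
st(); print(telemetry.get_state()["ee_rot"])
im=imaging.get_image("wrist");cv2.imwrite("pics/wrist8.png",im);np.savez("w8.npz",**imaging.camera_params("wrist"))
crop("pics/wrist8.png","pics/w8b.png",0,0,512,384,1.5)
```

```text
t 11.6 pos [0.6191 0.064  0.2969] st -0.3867 -0.0718 F [ 0.1 -0.5 -0.4] Fx 0.46 w 0.0854
[ 0.00356477  0.76873037  0.63955444 -0.00331941]
```

View pics/w8b.png

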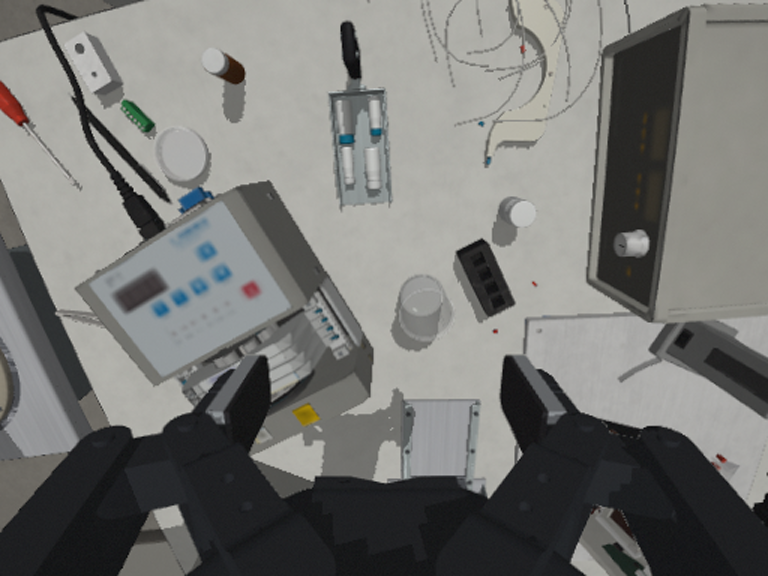

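Run:
```python
from h import *
crop("pics/wrist8.png","pics/w8c.png",205,5,275,145,5.4)
```

```text
(no output)
```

View pics/w8c.png

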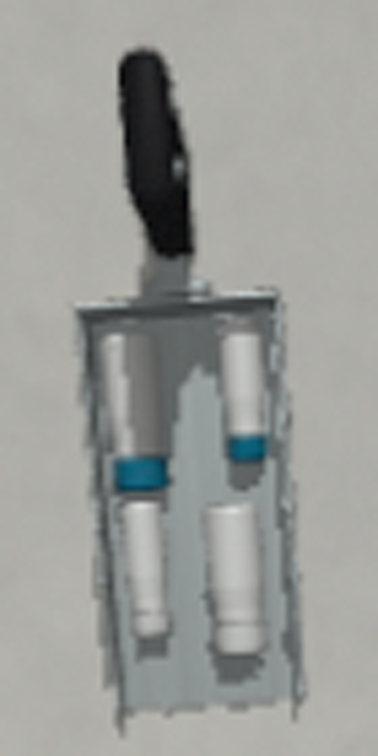

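Run:
```python
from h import *
p=rp("w8.npz")
f=lambda L:np.array(L)/5.4+[205,5]
X=atz("wrist",f([[122,712],[294,708],[80,310],[278,297]]),[.002,.002,.022,.022],p)
print(X.round(4).tolist(),np.linalg.norm(X[0]-X[1]),np.linalg.norm(X[2]-X[3]))
fr=(X[0]+X[1])/2;bk=(X[2]+X[3])/2;d=fr-bk;print("len",np.linalg.norm(d[:2]),"yaw",np.degrees(np.arctan2(d[1],d[0])))
for a,b in [(X[0],X[1]),(X[2],X[3])]:print("w-yaw",np.degrees(np.arctan2((b-a)[1],(b-a)[0]))-90)
u=d[:2]/np.linalg.norm(d[:2])
print("grip from front",fr[:2]-.134*u,"from back",bk[:2]-.024*u)
H=atz("wrist",f([[142,52],[155,200]]),.092,p);print("handle top",H.round(4).tolist())
Ro=lambda a:np.array([np.cos(a),np.sin(a)])
for yaw in [-84,-86,-88,-90]:
    u=Ro(np.radians(yaw));o=(fr[:2]+bk[:2])/2-.005*u
    P=[list(o-.090*u)+[.092],list(o-.058*u)+[.092],list(o-.09*u)+[.012],list(o-.058*u)+[.012]]
    print(yaw,((proj("wrist",P,p)-[205,5])*5.4).round(0).tolist())
```

```text
[[0.5786, 0.099, 0.002], [0.6297, 0.0907, 0.002], [0.5926, 0.2071, 0.022], [0.6452, 0.2005, 0.022]] 0.05180404256211352 0.052970730035265486
len 0.10995402898544927 yaw -97.71395707753837
w-yaw -99.23775482254116
w-yaw -97.17582857422514
grip from front [0.62211104 0.22764676] from back [0.62210487 0.2276012 ]
handle top [[0.6236, 0.2432, 0.092], [0.6204, 0.2143, 0.092]]
-84 [[41.0, 71.0], [88.0, 226.0], [88.0, 164.0], [125.0, 288.0]]
-86 [[56.0, 66.0], [97.0, 223.0], [100.0, 160.0], [133.0, 285.0]]
-88 [[71.0, 62.0], [107.0, 220.0], [112.0, 157.0], [141.0, 283.0]]
-90 [[86.0, 58.0], [117.0, 218.0], [124.0, 154.0], [148.0, 281.0]]
```

Run:
```python
from h import *
p=rp("w8.npz")
print(atz("wrist",np.array([[235,80],[214,62],[513,222],[430,330]])/1.5,[0,.055,0,0],p).round(3).tolist())
```

```text
[[0.499, 0.242, 0.0], [0.502, 0.247, 0.055], [0.761, 0.047, 0.0], [0.651, -0.065, 0.0]]
```

Call:
arm_command:
  steps:
    - [[0.01,0,0.049],[0,20,-10],0]
    - [[0,0,0],[0,35,-25],0]
    - [[0,0,0],[1,40,-30],0]
    - [[0,0,0],[1,40,-30],0]
    - [[0,0,0],[1,24,-25],0]
    - [[0,0,0],[0,5,-20],0]
    - [[0,0,0],[0,0,0],0]
    - [[0,0,0],[0,0,0],0]

```text
clock: 12.65
position: [0.6223, 0.2288, 0.1578]
ee_rot: [-0.0, 0.753, 0.658, 0.001]
contact_force: [-0.1, 0.0, -0.3]
width: 0.0852
```

Run:
```python
from h import *
st(); print(telemetry.get_state()["ee_rot"])
im=imaging.get_image("wrist");cv2.imwrite("pics/wrist9.png",im);p=imaging.camera_params("wrist");np.savez("w9.npz",**p)
crop("pics/wrist9.png","pics/w9b.png",0,0,512,384,1.5)
print(proj("wrist",[[.622,.2276,.092],[.6241,.2435,.092],[.6198,.2118,.092]],p)*1.5)
```

```text
t 12.65 pos [0.6223 0.2288 0.1578] st -0.5492 -0.0986 F [-0.1  0.  -0.3] Fx -0.03 w 0.0852
[-1.87737680e-04  7.52587753e-01  6.58491474e-01  7.85792064e-04]
[[382.85302967 304.57343932]
 [382.74523807 276.82799428]
 [382.75907996 330.99639987]]
```

View pics/w9b.png

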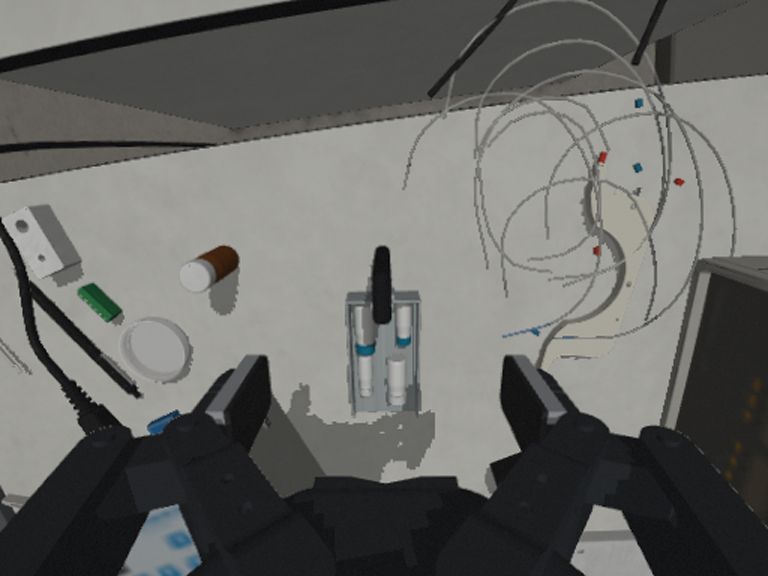

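Run:
```python
from h import *
crop("pics/wrist9.png","pics/w9c.png",215,150,295,290,5.4)
p=rp("w9.npz")
u=np.array([np.cos(np.radians(-97.7)),np.sin(np.radians(-97.7))]);v=np.array([-u[1],u[0]])
g=np.array([.622,.2276]);o=g+.074*u
P=lambda x,y,z:list(o+x*u+y*v)+[z]
L=[P(60,28,2),P(60,-28,2),P(-50,28,22),P(-50,-28,22),P(-90,0,92),P(-58,0,92)]
L=[list(o+a/1000*u+b/1000*v)+[c/1000] for a,b,c in [(60,28,2),(60,-28,2),(-50,28,22),(-50,-28,22),(-90,0,92),(-58,0,92)]]
print(((proj("wrist",L,p)-[215,150])*5.4).round(0))
```

```text
[[334. 678.]
 [104. 678.]
 [354. 280.]
 [ 83. 280.]
 [217. 187.]
 [217. 382.]]
```

View pics/w9c.png

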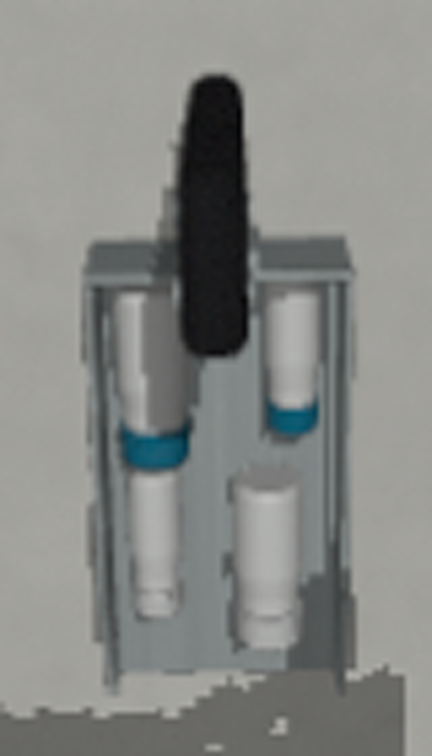

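Call:
arm_command:
  steps:
    - [[0,0,0],[0,-1,-15],0]
    - [[0,0,0],[0,0,-30],0]
    - [[0,0,0],[0,0,-30],0]
    - [[0,0,0],[0,0,-20],60]
    - [[0,0,0],[0,0,-9],140]
    - [[0,0,0],[0,0,0],255]
    - [[0,0,0],[0,0,0],255]
    - [[0,0,0],[0,0,0],255]
    - [[0,0,0],[0,0,0],255]
    - [[0,0,0],[0,0,0],255]
  newtons: 80

```text
clock: 13.95
position: [0.6227, 0.228, 0.0544]
ee_rot: [0.0, 0.753, 0.658, 0.001]
contact_force: [-1.0, 0.3, 5.6]
width: 0.0102
```

Run:
```python
from h import *
st(); print(telemetry.get_state()["ee_rot"])
im=imaging.get_image("wrist");cv2.imwrite("pics/wrist10.png",im);p=imaging.camera_params("wrist");np.savez("w10.npz",**p)
crop("pics/wrist10.png","pics/w10b.png",0,0,512,384,1.5)
```

```text
t 13.95 pos [0.6227 0.228  0.0544] st -0.5485 -0.0981 F [-1.   0.3  5.6] Fx -0.14 w 0.0102
[2.01432384e-04 7.52623091e-01 6.58450213e-01 1.32610992e-03]
```

View pics/w10b.png

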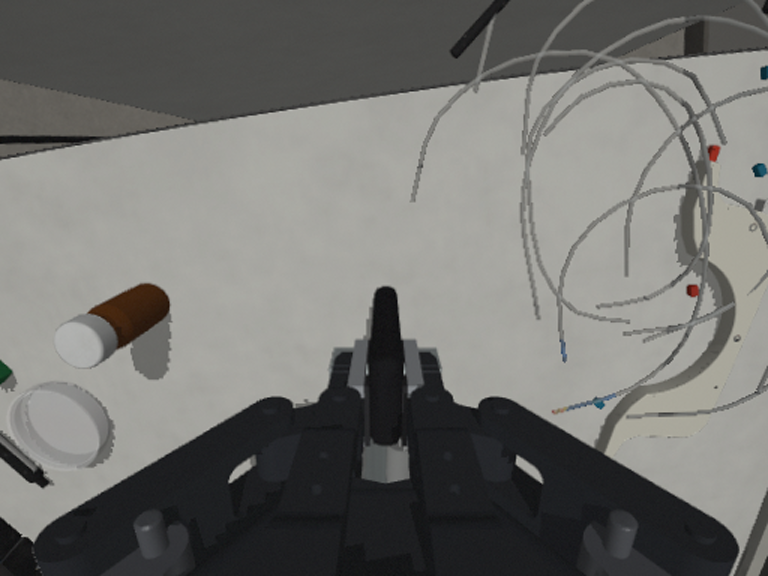

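Call:
arm_command:
  steps:
    - [[0,0,0],[0,0,3],255]
    - [[0,0,0],[0,0,8],255]
    - [[-0.03,0.004,0],[0,0,15],255]
    - [[-0.04,0.005,0],[0,0,20],255]
    - [[-0.03,0.004,0],[0,0,20],255]
    - [[0,0,0],[0,0,10],255]
    - [[0,0,0],[0,0,3],255]
    - [[0,0,0],[0,0,0],255]
  newtons: 100

```text
clock: 15.0
position: [0.6216, 0.2273, 0.1318]
ee_rot: [0.033, 0.752, 0.657, -0.038]
contact_force: [0.1, 1.0, -2.5]
width: 0.0097
```

Run:
```python
from h import *
st(); print(telemetry.get_state()["ee_rot"])
im=imaging.get_image("side");cv2.imwrite("pics/side10.png",im)
crop("pics/side10.png","pics/s10b.png",190,120,320,270,4)
```

```text
t 15.0 pos [0.6216 0.2273 0.1318] st -0.5477 -0.0991 F [ 0.1  1.  -2.5] Fx -1.0 w 0.0097
[ 0.03269471  0.75185594  0.65743171 -0.03777903]
```

View pics/s10b.png

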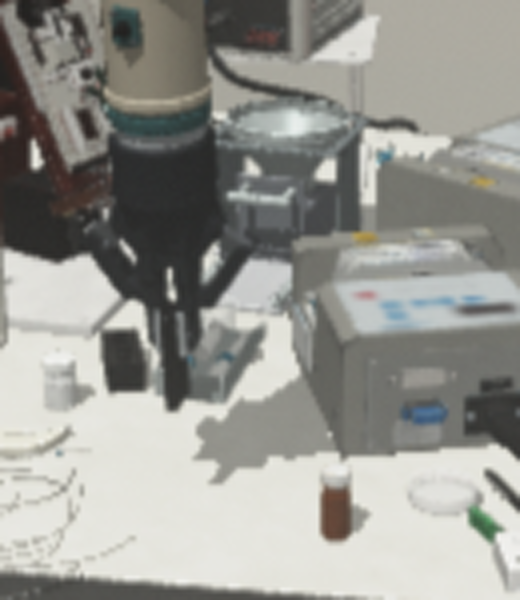

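Call:
arm_command:
  steps:
    - [[0,0,0],[0,0,10],255]
    - [[0,0,0],[0,0,20],255]
    - [[0,0,0],[0,-5,30],255]
    - [[0,0,-0.01],[0,-12,30],255]
    - [[0,0,-0.02],[1,-20,30],255]
    - [[0,0,-0.019],[2,-28,25],255]
    - [[0,0,0],[3,-35,15],255]
    - [[0,0,0],[3,-38,8],255]
    - [[0,0,0],[3,-38,0],255]
    - [[0,0,0],[3,-38,0],255]
    - [[0,0,0],[3,-38,0],255]
    - [[0,0,0],[3,-36,0],255]
    - [[0,0,0],[2,-32,0],255]
    - [[0,0,0],[2,-26,0],255]
    - [[0,0,0],[2,-19,0],255]
    - [[0,0,0],[1,-13,0],255]
    - [[0,0,0],[0,-8,0],255]
    - [[0,0,0],[0,-4,0],255]
    - [[0,0,0],[0,-1,0],255]
    - [[0,0,0],[0,0,0],255]

```text
clock: 17.55
position: [0.65, -0.1627, 0.3003]
ee_rot: [0.032, 0.767, 0.639, -0.038]
contact_force: [0.4, 0.2, -2.9]
width: 0.0097
```

Run:
```python
from h import *
from scipy.spatial.transform import Rotation as Ro
st(); s=telemetry.get_state(); q=s["ee_rot"];print(q,s["qpos"].round(2))
T=Ro.from_quat([q[1],q[2],q[3],q[0]]).as_matrix(); print(T.round(3))
for n in ["top","side","wrist"]:
    im=imaging.get_image(n);cv2.imwrite(f"pics/{n}11.png",im)
np.savez("w11.npz",**imaging.camera_params("wrist"))
crop("pics/top11.png","pics/t11b.png",290,110,450,230,4.8)
crop("pics/side11.png","pics/s11b.png",190,70,320,220,4)
```

```text
t 17.55 pos [ 0.65   -0.1627  0.3003] st -0.1695 -0.0002 F [ 0.4  0.2 -2.9] Fx -0.29 w 0.0097
[ 0.03201033  0.76740585  0.63922879 -0.03808101] [-0.3   0.4   1.16 -0.1   1.57 -0.11]
[[ 0.18   0.984 -0.018]
 [ 0.979 -0.181 -0.098]
 [-0.099  0.    -0.995]]
```

View pics/t11b.png

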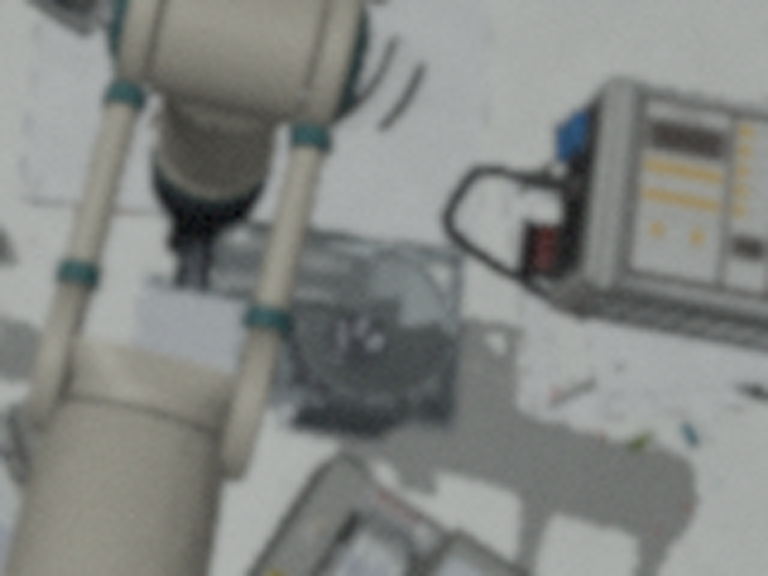

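View pics/s11b.png

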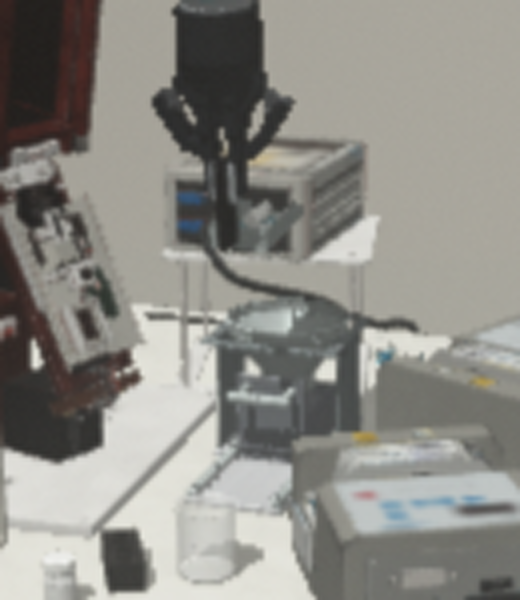

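View pics/wrist11.png

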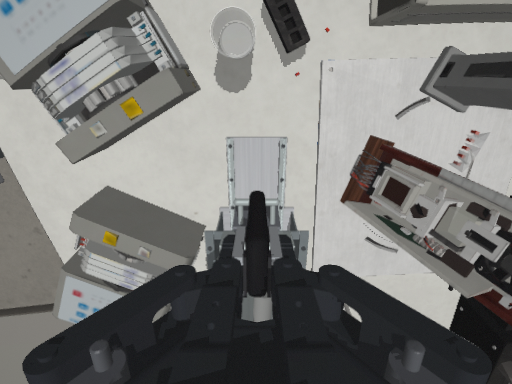

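Run:
```python
import numpy as np
from h import C,SX,SY
prev=None
tab=[(-5.7,None,None),(0,-.032,.164),(6,-.032,.158),(12,-.032,.154),(20,-.032,.151),(28,-.032,.149),(36,-.032,.147),(44,-.032,.146),(52,-.032,.146)]
for ph,lx,lz in tab:
    a=np.radians(ph);f=.134*np.cos(a)-.052*np.sin(a);d=.134*np.sin(a)+.052*np.cos(a)
    if lx is None: P=np.array([.65,-.1627,.3003]);print("lip now",-.1695+f,.3003-d)
    else: P=np.r_[C+(lx-f)*SX,lz+d]
    if prev is not None:
        D=(P-prev[0])*1000;da=np.radians(ph-prev[1]);print(ph,P.round(4),"d mm",D.round(1),"turn",(da*np.r_[SY,0]).round(3))
    prev=(P,ph)
```

```text
lip now -0.030997926638526435 0.2618659568276639
0 [ 0.6495 -0.1662  0.216 ] d mm [ -0.5  -3.5 -84.3] turn [ 0.098 -0.018  0.   ]
6 [ 0.6484 -0.1723  0.2237] d mm [-1.1 -6.1  7.7] turn [ 0.103 -0.019  0.   ]
12 [ 0.647  -0.1797  0.2327] d mm [-1.4 -7.4  9. ] turn [ 0.103 -0.019  0.   ]
20 [ 0.6448 -0.1916  0.2457] d mm [ -2.2 -11.9  13. ] turn [ 0.137 -0.025  0.   ]
28 [ 0.6422 -0.2056  0.2578] d mm [ -2.6 -14.   12.1] turn [ 0.137 -0.025  0.   ]
36 [ 0.6393 -0.2214  0.2678] d mm [ -2.9 -15.8  10. ] turn [ 0.137 -0.025  0.   ]
44 [ 0.6361 -0.2387  0.2765] d mm [ -3.2 -17.3   8.7] turn [ 0.137 -0.025  0.   ]
52 [ 0.6327 -0.2571  0.2836] d mm [ -3.4 -18.4   7.1] turn [ 0.137 -0.025  0.   ]
```

Call:
arm_command:
  steps:
    - [[0,0,0],[0,0,-5],255]
    - [[0,0,0],[0,0,-15],255]
    - [[0,0,0],[0,-1,-22],255]
    - [[0.03,-0.006,0],[0,-1,-22],255]
    - [[0.034,-0.006,0],[0,-1,-13],255]
    - [[0.034,-0.006,0],[-0.5,-0.5,-7],255]
    - [[0,0,0],[0,0,0],255]

```text
clock: 18.58
position: [0.6492, -0.1678, 0.2159]
ee_rot: [-0.0, 0.769, 0.639, -0.0]
contact_force: [-0.5, 1.3, -2.8]
width: 0.0097
```

Run:
```python
from h import *
st(); s=telemetry.get_state(); print(s["ee_rot"])
for n in ["top","side"]:
    im=imaging.get_image(n);cv2.imwrite(f"pics/{n}12.png",im)
crop("pics/side12.png","pics/s12b.png",210,90,310,190,6)
crop("pics/top12.png","pics/t12b.png",310,120,410,200,7)
```

```text
t 18.57 pos [ 0.6492 -0.1678  0.2159] st -0.1643 -0.0 F [-0.5  1.3 -2.8] Fx -1.17 w 0.0097
[-9.91797300e-05  7.69055316e-01  6.39182219e-01 -2.84178885e-05]
```

View pics/s12b.png

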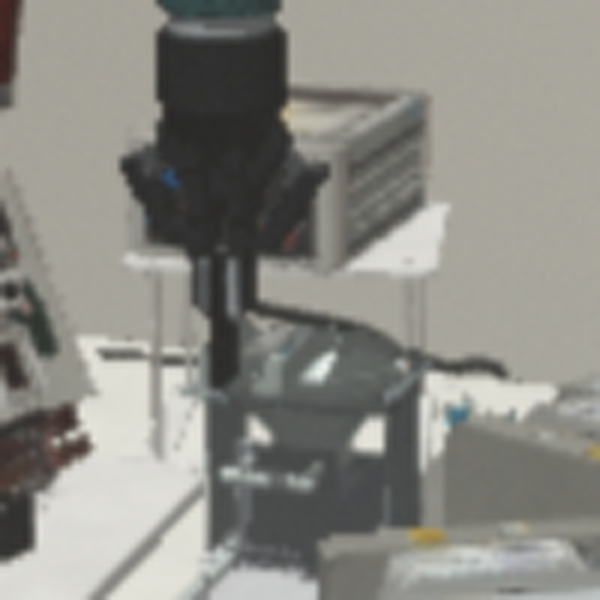

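View pics/t12b.png

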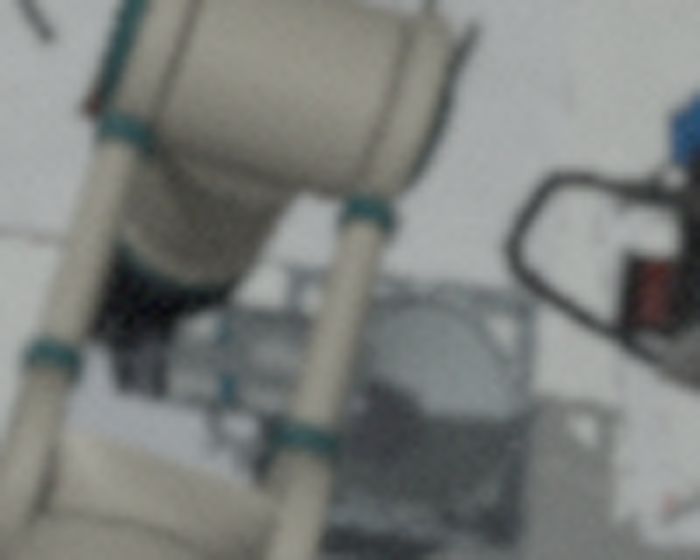

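Run:
```python
from h import *
def draw(n,src,dst,x0,y0,x1,y1,s):
    im=cv2.imread(src)[y0:y1,x0:x1]; im=cv2.resize(im,None,fx=s,fy=s,interpolation=cv2.INTER_CUBIC)
    def W(x,y,z): return list(C+x*SX+y*SY)+[z]
    a=np.linspace(0,2*np.pi,60)
    sets=[([W(.06*np.cos(t),.06*np.sin(t),.146) for t in a],(0,0,255)),
      ([W(*v) for v in [(-.07,-.07,.132),(.07,-.07,.132),(.07,.07,.132),(-.07,.07,.132),(-.07,-.07,.132)]],(0,255,255))]
    g=-.1643;zb=.2159-.0544
    sets.append(([W(g+dx,dy,zb+z) for dx,dy,z in [(.134,-.028,.012),(.024,-.028,.022),(.024,.028,.022),(.134,.028,.012),(.134,-.028,.012)]],(0,255,0)))
    sets.append(([W(-.2643+.094,dy,.006) for dy in (-.0475,.0475)],(255,0,255)))
    for P,c in sets:
        q=(proj(n,P)-[x0,y0]+.5)*s
        cv2.polylines(im,[q.astype(int)],False,c,1)
    cv2.imwrite(dst,im)
draw("top","pics/top12.png","pics/t12c.png",310,120,410,210,7)
draw("side","pics/side12.png","pics/s12c.png",210,90,310,190,6)
```

```text
(no output)
```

View pics/t12c.png

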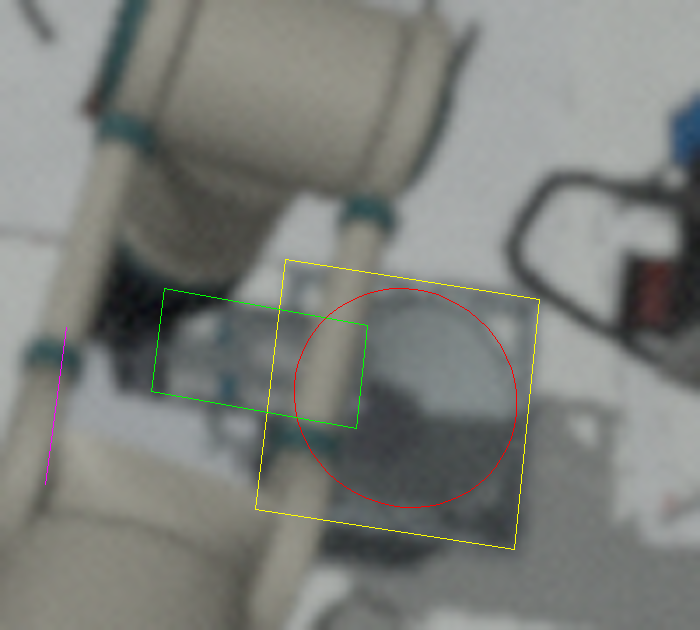

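View pics/s12c.png

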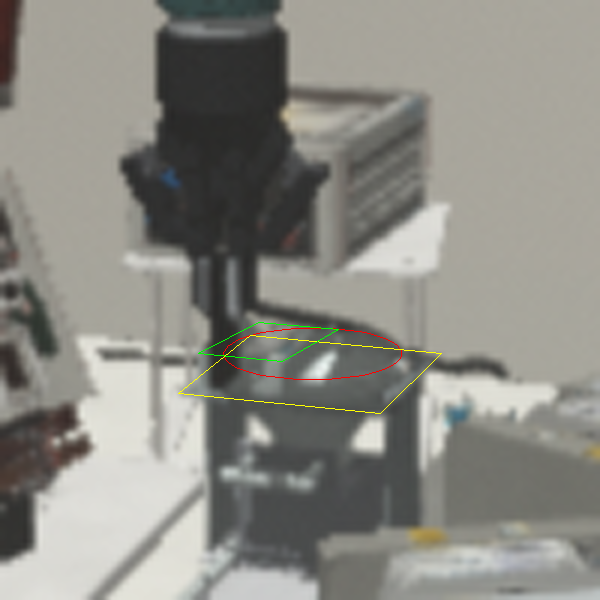

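Call:
arm_command:
  steps:
    - [[0.052,-0.01,0],[-0.5,-2.5,4],255]
    - [[0.052,-0.01,0],[-0.6,-3,4],255]
    - [[0.052,-0.01,0],[-0.7,-3.5,4.5],255]
    - [[0.051,-0.009,0],[-0.7,-3.7,4.5],255]
    - [[0.046,-0.008,0],[-0.7,-4,4.5],255]
    - [[0.046,-0.008,0],[-0.7,-4,4.5],255]
    - [[0.045,-0.009,0],[-0.8,-4,4],255]
    - [[0.046,-0.008,0],[-0.9,-4.7,4],255]
    - [[0.046,-0.008,0],[-0.9,-4.7,4],255]
    - [[0.045,-0.009,0],[-0.8,-4.6,4],255]
    - [[0,0,0],[0,0,0],255]
    - [[0,0,0],[0,0,0],255]

```text
clock: 20.18
position: [0.6423, -0.2053, 0.2585]
ee_rot: [-0.154, 0.746, 0.621, 0.186]
contact_force: [0.1, 0.0, -2.3]
width: 0.0097
```

```bash
cat >> h.py <<'E'
def phi():
    from scipy.spatial.transform import Rotation as Ro
    s=telemetry.get_state();q=s["ee_rot"];T=Ro.from_quat([q[1],q[2],q[3],q[0]]).as_matrix()
    u=-T[:,0]; # scoop x
    lip=s["position"]+.134*u+.0524*T[:,2]
    d=lip[:2]-C
    print("phi",np.degrees(np.arcsin(-u[2])).round(1),"roll",np.degrees(np.arcsin(T[2,1])).round(1),"lip st",(d@SX).round(4),(d@SY).round(4),lip[2].round(4),"q",s["qpos"].round(2))
E
python3 - <<'E'
from h import *
st(); phi()
for n in ["top","side"]:
    im=imaging.get_image(n);cv2.imwrite(f"pics/{n}13.png",im)
a=cv2.resize(cv2.imread("pics/side13.png")[90:190,210:310],None,fx=4,fy=4,interpolation=2)
b=cv2.resize(cv2.imread("pics/top13.png")[120:220,310:410],None,fx=4,fy=4,interpolation=2)
cv2.imwrite("pics/c13.png",np.hstack([a,b]))
E
```

```text
t 20.18 pos [ 0.6423 -0.2053  0.2585] st -0.1262 -0.0 F [ 0.1  0.  -2.3] Fx -0.04 w 0.0097
phi 28.0 roll 0.1 lip st -0.0325 0.0002 0.1493 q [-0.65  0.5   1.19  0.44  1.68 -0.47]
```

View pics/c13.png

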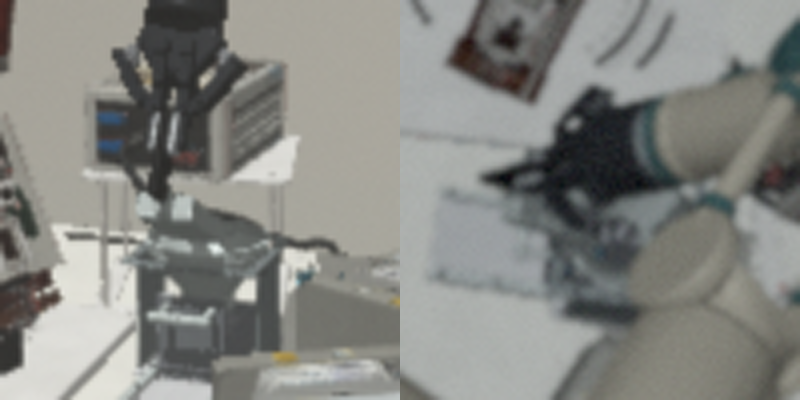

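Call:
arm_command:
  steps:
    - [[0.046,-0.008,0],[-1,-5.3,3.3],255]
    - [[0.046,-0.008,0],[-1,-5.3,3.3],255]
    - [[0.045,-0.009,0],[-0.9,-5.2,3.4],255]
    - [[0.046,-0.008,0],[-1.1,-5.8,2.9],255]
    - [[0.046,-0.008,0],[-1.1,-5.8,2.9],255]
    - [[0.045,-0.009,0],[-1,-5.7,2.9],255]
    - [[0.046,-0.008,0],[-1.1,-6.1,2.4],255]
    - [[0.046,-0.008,0],[-1.1,-6.1,2.4],255]
    - [[0.045,-0.009,0],[-1.2,-6.2,2.3],255]
    - [[0,0,0],[0,0,0],255]
    - [[0,0,0],[0,0,0],255]
    - [[0,0,0],[0,0,0],255]

```text
clock: 21.78
position: [0.6328, -0.2563, 0.2847]
ee_rot: [-0.28, 0.691, 0.575, 0.337]
contact_force: [0.7, -0.6, -2.1]
width: 0.0097
```

Run:
```python
from h import *
st(); phi()
for n in ["top","side","wrist"]:
    im=imaging.get_image(n);cv2.imwrite(f"pics/{n}14.png",im)
a=cv2.resize(cv2.imread("pics/side14.png")[90:190,210:310],None,fx=4,fy=4,interpolation=2)
b=cv2.resize(cv2.imread("pics/top14.png")[120:220,310:410],None,fx=4,fy=4,interpolation=2)
cv2.imwrite("pics/c14.png",np.hstack([a,b]))
```

```text
t 21.77 pos [ 0.6328 -0.2563  0.2847] st -0.0743 -0.0 F [ 0.7 -0.6 -2.1] Fx 0.47 w 0.0097
phi 51.9 roll 0.0 lip st -0.0329 0.0001 0.1469 q [-0.84  0.65  1.08  0.74  1.95 -0.56]
```

View pics/c14.png

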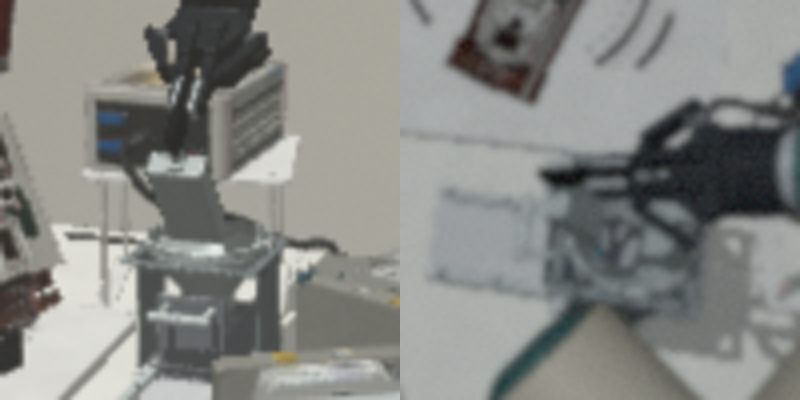

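View pics/wrist14.png

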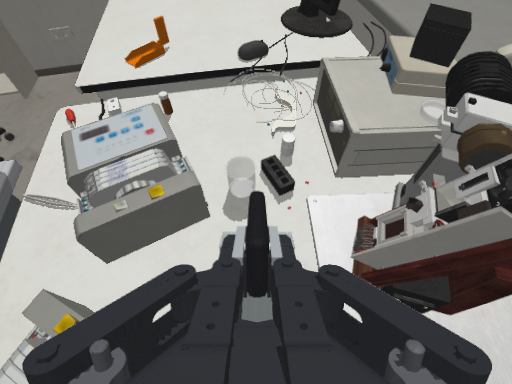

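Run:
```python
from h import *
crop("pics/top14.png","pics/t14c.png",335,150,395,205,11)
```

```text
(no output)
```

View pics/t14c.png

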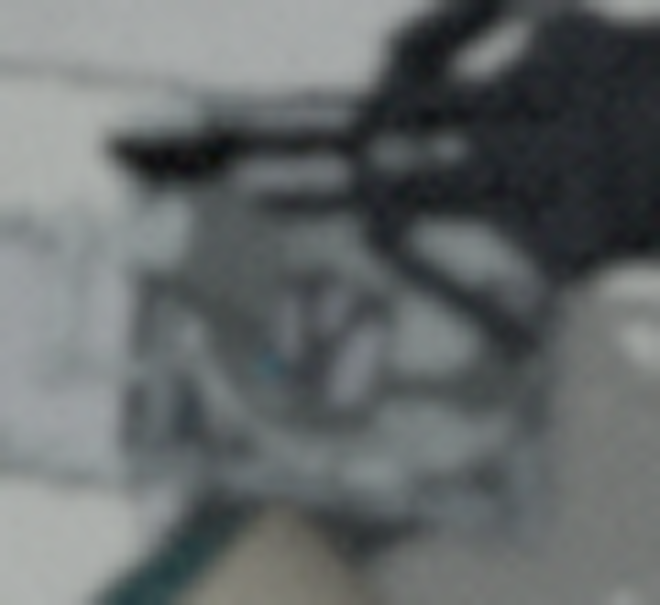

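Call:
arm_command:
  steps:
    - [[0,0,0],[0,1,15],255]
    - [[0,0,0],[0,2,25],255]
    - [[0,0,0],[1,8,25],255]
    - [[-0.09,0.017,0],[2,15,15],255]
    - [[-0.13,0.025,0],[2,25,5],255]
    - [[-0.13,0.025,0],[3,30,0],255]
    - [[-0.13,0.025,0],[3,35,0],255]
    - [[-0.13,0.025,0],[3,40,-5],255]
    - [[-0.13,0.025,0],[3,40,-10],255]
    - [[-0.13,0.025,0],[2,35,-10],255]
    - [[-0.04,0.01,0],[0,20,-5],255]
    - [[0,0,0],[0,8,0],255]
    - [[0,0,0],[0,0,0],255]

```text
clock: 23.55
position: [0.6516, 0.0022, 0.3399]
ee_rot: [0.003, 0.77, 0.638, -0.01]
contact_force: [0.6, -0.3, -3.0]
width: 0.0096
```

Run:
```python
from h import *
st(); phi()
for n in ["top","side","wrist"]:
    im=imaging.get_image(n);cv2.imwrite(f"pics/{n}15.png",im)
a=cv2.resize(cv2.imread("pics/side15.png")[70:190,200:310],None,fx=4,fy=4,interpolation=2)
b=cv2.resize(cv2.imread("pics/top15.png")[130:210,330:410],None,fx=6,fy=6,interpolation=2)
cv2.imwrite("pics/s15.png",a);cv2.imwrite("pics/t15.png",b)
```

```text
t 23.55 pos [0.6516 0.0022 0.3399] st -0.3318 -0.0286 F [ 0.6 -0.3 -3. ] Fx 0.13 w 0.0096
phi -1.1 roll -0.4 lip st -0.1969 -0.0294 0.2901 q [-0.09  0.37  1.11 -0.02  1.68  0.09]
```

View pics/s15.png

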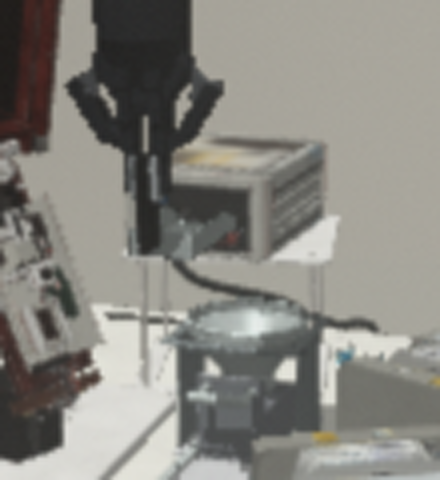

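View pics/t15.png

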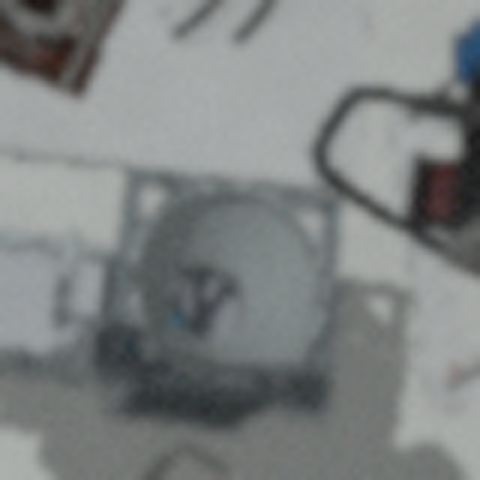

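View pics/wrist15.png

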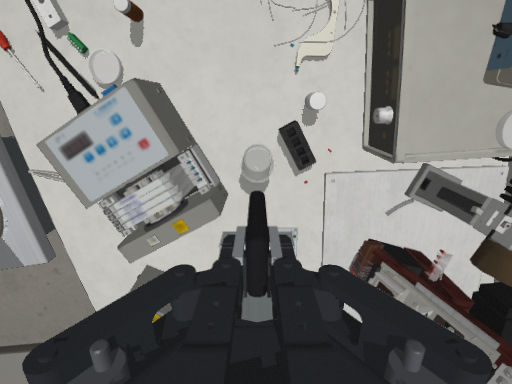

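Call:
arm_command:
  steps:
    - [[0,0,0],[0,-10,20],255]
    - [[0,0,0],[-2,-25,25],255]
    - [[0,0,0],[-3,-40,25],255]
    - [[0,0,0],[-3,-45,10],255]
    - [[0,0,0],[-4,-45,0],255]
    - [[0,0,0],[-4,-45,0],255]
    - [[0,0,0],[-4,-45,0],255]
    - [[0,0,0],[-4,-45,0],255]
    - [[0,0,0],[-4,-45,0],255]
    - [[0,0,0],[-3,-35,0],255]
    - [[0,0,0],[-2,-20,0],255]
    - [[0,0,0],[0,-7,0],255]
    - [[0,0,0],[0,0,0],255]

```text
clock: 25.32
position: [0.6187, -0.4047, 0.4191]
ee_rot: [0.003, 0.77, 0.639, -0.01]
contact_force: [-0.2, 0.4, -1.7]
width: 0.0096
```

Run:
```python
from h import *
st(); phi()
im=imaging.get_image("wrist");cv2.imwrite("pics/wrist16.png",im);p=imaging.camera_params("wrist")
q=proj("wrist",[[C[0],C[1],.146]],p)[0];print(q)
x,y=q.astype(int);x0,y0=max(x-75,0),max(y-75,0)
crop("pics/wrist16.png","pics/w16b.png",x0,y0,x+75,y+75,4)
```

```text
t 25.32 pos [ 0.6187 -0.4047  0.4191] st 0.0741 0.0131 F [-0.2  0.4 -1.7] Fx -0.33 w 0.0096
phi -1.1 roll -0.5 lip st 0.209 0.0124 0.3693 q [-0.66  0.54  0.63 -0.02  1.97 -0.49]
[248.84818866 105.51579146]
```

View pics/w16b.png

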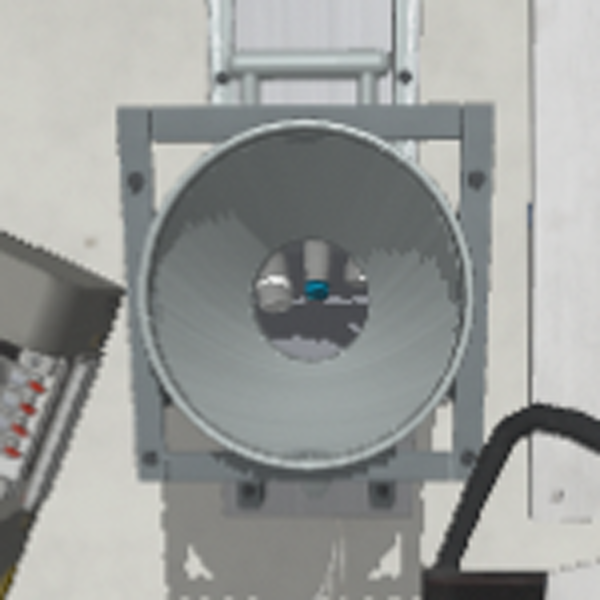

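View pics/wrist16.png

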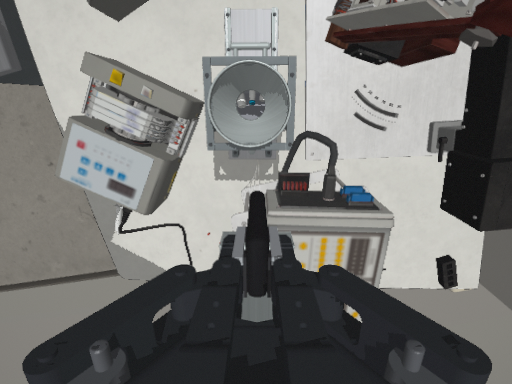

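Call:
arm_command:
  steps:
    - [[0.0175,-0.0115,0],[0,12,0],255]
    - [[0,0,0],[0,28,0],255]
    - [[0,0,0],[0,42,0],255]
    - [[0,0,0.01],[0,45,0],255]
    - [[0,0,0.01],[0,45,0],255]
    - [[0,0,0.01],[0,45,0],255]
    - [[0,0,0.01],[0,45,0],255]
    - [[0,0,0.009],[1,45,-10],255]
    - [[0,0,0],[1,45,-20],255]
    - [[0,0,0],[1,45,-25],255]
    - [[0,0,0],[1,45,-30],255]
    - [[0,0,0],[0,45,-30],255]
    - [[0,0,0],[0,45,-30],255]
    - [[0,0,0],[0,40,-30],255]
    - [[0,0,0],[0,32,-25],255]
    - [[0,0,0],[0,20,-15],255]
    - [[0,0,0],[0,9,-5],255]
    - [[0,0,0],[0,0,0],255]
    - [[0,0,0],[0,0,0],255]

```text
clock: 27.75
position: [0.6234, 0.2271, 0.2003]
ee_rot: [0.001, 0.754, 0.657, 0.0]
contact_force: [-0.2, -0.5, -2.2]
width: 0.0101
```

Run:
```python
from h import *
st(); phi(); print(telemetry.get_state()["ee_rot"])
im=imaging.get_image("side");cv2.imwrite("pics/side17.png",im)
crop("pics/side17.png","pics/s17b.png",190,120,320,260,4)
```

```text
t 27.75 pos [0.6234 0.2271 0.2003] st -0.5478 -0.0972 F [-0.2 -0.5 -2.2] Fx 0.52 w 0.0101
phi -0.0 roll 0.1 lip st -0.414 -0.091 0.1481 q [ 0.25  0.43  1.35 -0.    1.36  0.38]
[1.03643214e-03 7.54061874e-01 6.56802468e-01 3.65505682e-04]
```

View pics/s17b.png

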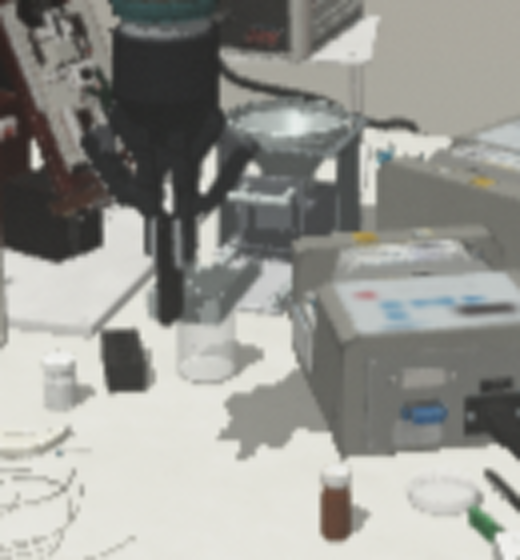

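Call:
arm_command:
  steps:
    - [[0,0,0],[0,0,-15],255]
    - [[0,0,0],[0,0,-30],255]
    - [[0,0,0],[0,0,-35],255]
    - [[0,0,0],[0,0,-30],255]
    - [[0,0,0],[0,0,-17],255]
    - [[0,0,0],[0,0,-8],255]
    - [[0,0,0],[0,0,-5],255]
    - [[0,0,0],[0,0,-3],255]
    - [[0,0,0],[0,0,0],255]

```text
clock: 28.92
position: [0.623, 0.2282, 0.0567]
ee_rot: [0.001, 0.754, 0.657, 0.0]
contact_force: [0.4, 0.8, -1.1]
width: 0.0094
```

Run:
```python
from h import *
st(); phi()
```

```text
t 28.93 pos [0.623  0.2282 0.0567] st -0.5488 -0.0979 F [ 0.4  0.8 -1.1] Fx -0.82 w 0.0094
phi -0.0 roll 0.0 lip st -0.4149 -0.0916 0.0043 q [ 0.25  0.53  1.54 -0.    1.06  0.38]
```

Call:
arm_command:
  steps:
    - [[0,0,0],[0,0,-1],255]
    - [[0,0,0],[0,0,-1],255]
    - [[0,0,0],[0,0,-1],255]
    - [[0,0,0],[0,0,0],255]

```text
clock: 29.42
position: [0.623, 0.2283, 0.0544]
ee_rot: [0.001, 0.754, 0.657, 0.0]
contact_force: [-1.9, 0.6, 5.3]
width: 0.0097
```

Run:
```python
from h import *
st(); phi()
```

```text
t 29.43 pos [0.623  0.2283 0.0544] st -0.5489 -0.0979 F [-1.9  0.6  5.3] Fx -0.23 w 0.0097
phi -0.0 roll 0.1 lip st -0.415 -0.0916 0.002 q [ 0.25  0.54  1.55 -0.    1.06  0.38]
```

Call:
arm_command:
  steps:
    - [[0,0,0],[0,0,0],200]
    - [[0,0,0],[0,0,0],150]
    - [[0,0,0],[0,0,0],80]
    - [[0,0,0],[0,0,0],0]
    - [[0,0,0],[0,0,0],0]
    - [[0,0,0],[0,0,15],0]
    - [[0,0,0],[0,0,35],0]
    - [[0,0,0],[0,0,45],0]
    - [[0,0,0],[0,-20,40],0]
    - [[0,0,0],[0,-40,40],0]
    - [[0,0,0],[0,-45,30],0]
    - [[0,0,0],[0,-40,10],0]
    - [[0,0,0],[0,-15,0],0]
    - [[0,0,0],[0,0,0],0]
    - [[0,0,0],[0,0,0],0]

```text
clock: 31.3
position: [0.6223, 0.0694, 0.2674]
ee_rot: [-0.001, 0.753, 0.658, -0.001]
contact_force: [0.3, -0.6, -0.3]
width: 0.0856
```

Run:
```python
from h import *
st()
for n in ["wrist","side","top"]:
    im=imaging.get_image(n);cv2.imwrite(f"pics/{n}18.png",im)
crop("pics/wrist18.png","pics/w18b.png",0,0,512,384,1.5)
crop("pics/side18.png","pics/s18b.png",180,110,350,270,3.7)
crop("pics/top18.png","pics/t18b.png",195,130,415,290,3.6)
```

```text
t 31.3 pos [0.6223 0.0694 0.2674] st -0.3925 -0.0696 F [ 0.3 -0.6 -0.3] Fx 0.49 w 0.0856
```

View pics/w18b.png

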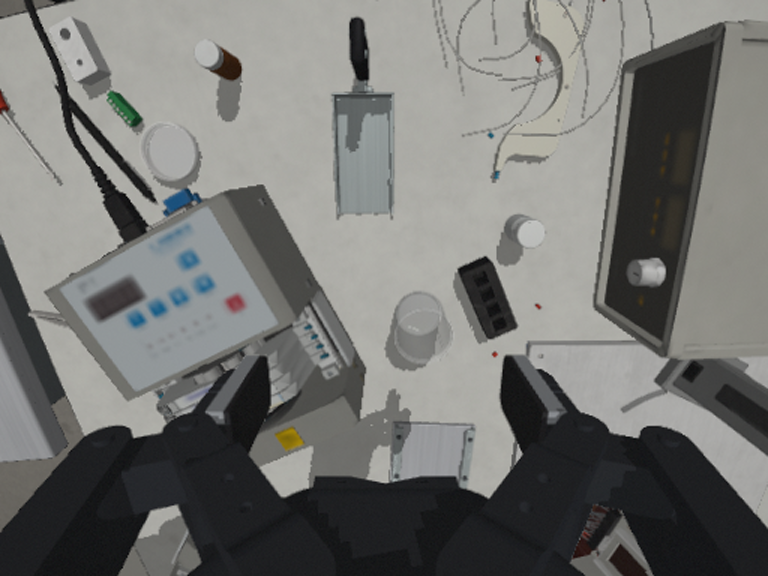

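View pics/s18b.png

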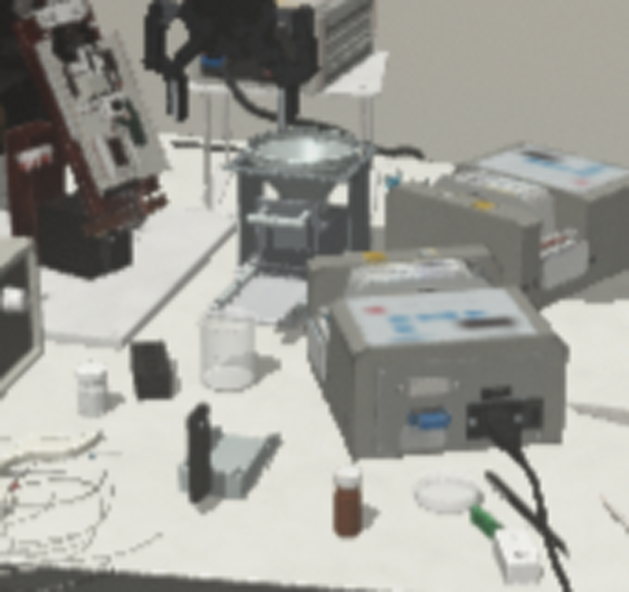

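View pics/t18b.png

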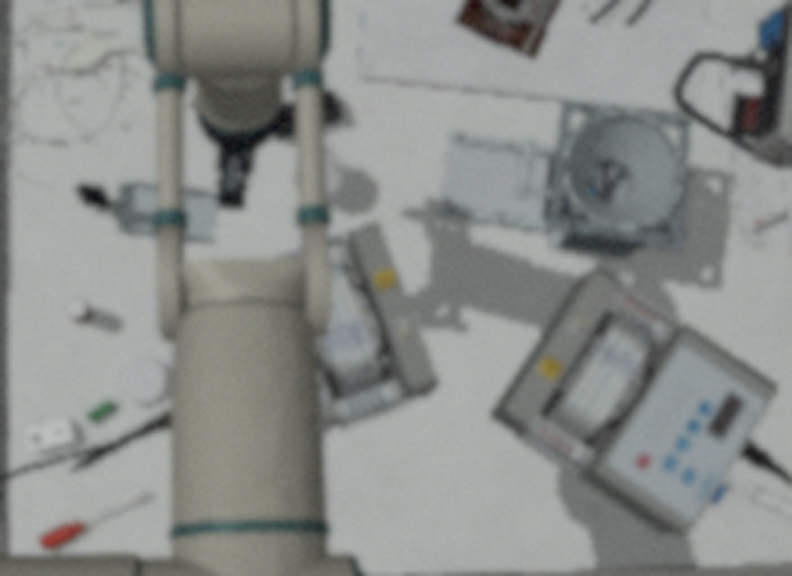

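Call:
arm_command:
  steps:
    - [[0,0,0],[0,-20,25],0]
    - [[0,0,0],[0,-40,40],0]
    - [[0,0,0],[0,-45,40],0]
    - [[0,0,0],[0,-45,30],0]
    - [[0,0,0],[0,-45,15],0]
    - [[0,0,0],[0,-45,0],0]
    - [[0,0,0],[0,-45,0],0]
    - [[0,0,0],[0,-45,0],0]
    - [[0,0,0],[0,-45,0],0]
    - [[0,0,0],[0,-45,0],0]
    - [[0,0,0],[0,-45,0],0]
    - [[0,0,0],[0,-40,0],0]
    - [[0,0,0],[0,-25,0],0]
    - [[0,0,0],[0,-10,0],0]
    - [[0,0,0],[0,0,0],0]
    - [[0,0,0],[0,0,0],0]

```text
clock: 33.45
position: [0.6231, -0.4704, 0.4187]
ee_rot: [0.0, 0.753, 0.658, -0.0]
contact_force: [-0.5, -0.4, 0.8]
width: 0.0852
```

Run:
```python
from h import *
st()
im=imaging.get_image("wrist");cv2.imwrite("pics/wrist19.png",im);p=imaging.camera_params("wrist")
q=proj("wrist",[[C[0],C[1],.1]],p)[0];print(q)
x,y=q.astype(int);x0,y0=max(x-50,0),max(y-50,0)
crop("pics/wrist19.png","pics/w19b.png",x0,y0,x+50,y+50,6)
```

```text
t 33.45 pos [ 0.6231 -0.4704  0.4187] st 0.1379 0.0294 F [-0.5 -0.4  0.8] Fx 0.49 w 0.0852
[242.10941734  66.42162205]
```

View pics/w19b.png

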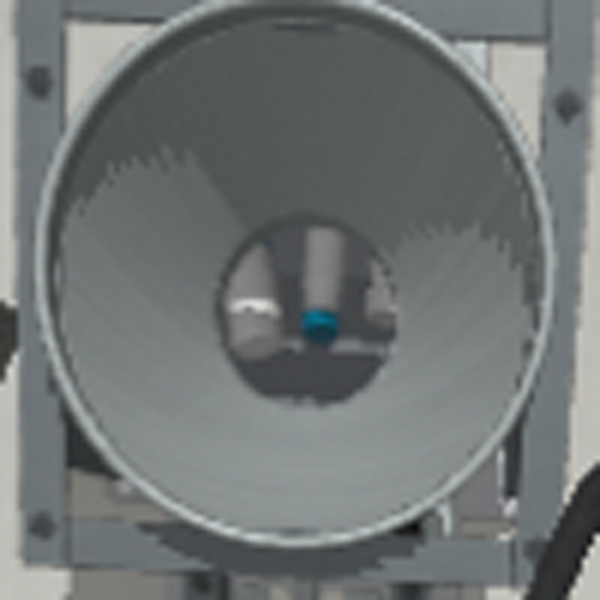

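Run:
```python
from h import *
im=cv2.imread("pics/top18.png");crop("pics/top18.png","pics/t18c.png",350,155,390,195,14)
p=imaging.camera_params("wrist")
x,y=[int(v) for v in proj("wrist",[[C[0],C[1],.1]],p)[0]];x0,y0=x-50,max(y-50,0)
f=lambda u:np.array([u])/6+[x0,y0]
for nm,uv in [("bluecap",[320,322]),("bigwhite",[255,335]),("smallw",[382,310])]:
    for z in (.02,.035):
        X=atz("wrist",f(uv),z,p)[0];print(nm,z,X.round(3),"st",((X[:2]-C)@SX).round(3),((X[:2]-C)@SY).round(3),"top crop px",((proj("top",[X])[0]-[350,155])*14).round(0))
```

```text
bluecap 0.02 [ 0.622 -0.324  0.02 ] st -0.006 0.002 top crop px [116. 386.]
bluecap 0.035 [ 0.622 -0.326  0.035] st -0.004 0.002 top crop px [135. 374.]
bigwhite 0.02 [ 0.601 -0.325  0.02 ] st -0.001 -0.019 top crop px [124. 457.]
bigwhite 0.035 [ 0.602 -0.327  0.035] st 0.001 -0.017 top crop px [143. 443.]
smallw 0.02 [ 0.642 -0.323  0.02 ] st -0.01 0.021 top crop px [108. 319.]
smallw 0.035 [ 0.642 -0.325  0.035] st -0.008 0.021 top crop px [127. 308.]
```

View pics/t18c.png

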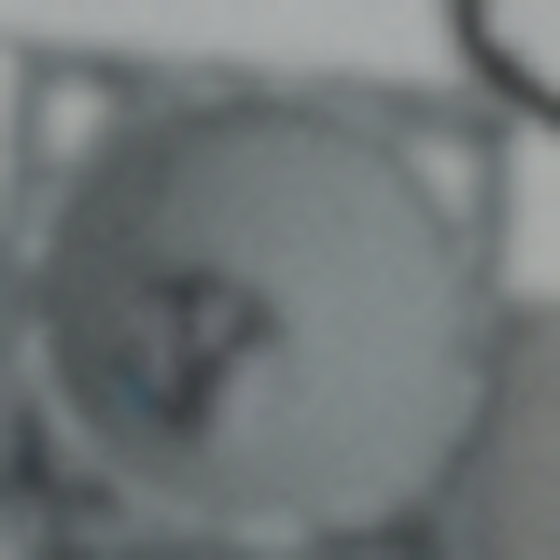

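Call:
arm_command:
  steps:
    - [[0,0,0],[0,20,0],0]
    - [[0,0,0],[0,40,-10],0]
    - [[0,0,0],[0,45,-20],0]
    - [[0,0,0],[0,45,-20],0]
    - [[0,0,0],[0,30,-10],0]
    - [[0,0,0],[0,10,0],0]
    - [[0,0,0],[0,0,0],0]

```text
clock: 34.38
position: [0.6229, -0.2815, 0.3595]
ee_rot: [0.002, 0.753, 0.658, -0.0]
contact_force: [-0.2, -0.5, 0.6]
width: 0.0851
```

```bash
cat >> h.py <<'E'
def look(tag,h=50,s=6):
    st()
    im=imaging.get_image("wrist");cv2.imwrite(f"pics/wrist{tag}.png",im);p=imaging.camera_params("wrist");np.savez(f"w{tag}.npz",**p)
    x,y=[int(v) for v in proj("wrist",[[C[0],C[1],.1]],p)[0]];x0,y0=max(x-h,0),max(y-h,0);print(x,y,x0,y0)
    crop(f"pics/wrist{tag}.png",f"pics/w{tag}b.png",x0,y0,x+h,y+h,s)
E
python3 -c "
from h import *
look(20)"
```

```text
t 34.38 pos [ 0.6229 -0.2815  0.3595] st -0.0477 -0.0051 F [-0.2 -0.5  0.6] Fx 0.48 w 0.0851
257 187 207 137
```

View pics/w20b.png

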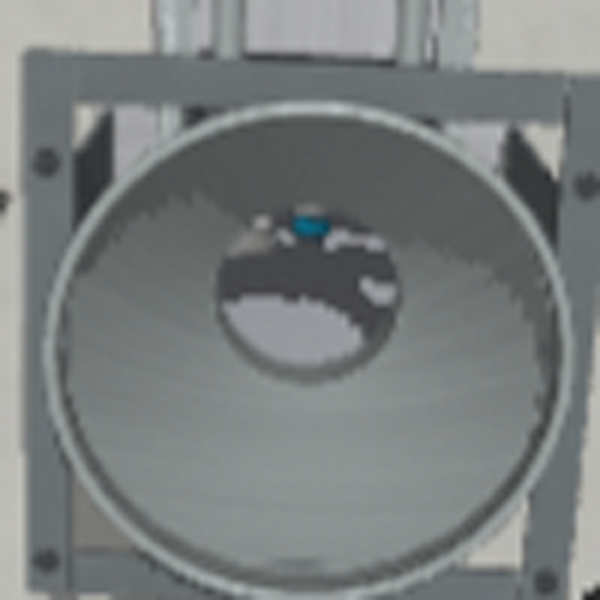

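Call:
arm_command:
  steps:
    - [[0,0,-0.1],[-2,-10,0],0]
    - [[0,0,-0.187],[-2,-11,0],0]
    - [[0,0,-0.187],[-2,-11,0],0]
    - [[0,0,-0.187],[-2,-11,0],0]
    - [[0,0,-0.187],[-2,-11,-3],0]
    - [[0,0,-0.187],[-2,-11,-3],0]
    - [[0,0,-0.187],[-2,-11,-3],0]
    - [[0,0,-0.187],[-2,-11,-3],0]
    - [[0,0,-0.187],[-2,-11,-3],0]
    - [[0,0,-0.187],[-2,-11,-3],0]
    - [[0,0,-0.187],[-2,-11,-3],0]
    - [[0,0,-0.187],[-1,-11,-3],0]
    - [[0,0,-0.187],[0,-11,-3],0]
    - [[0,0,-0.187],[0,-8,-3],0]
    - [[0,0,-0.1],[0,0,0],0]
    - [[0,0,0],[0,0,0],0]

```text
clock: 36.42
position: [0.5994, -0.4339, 0.3279]
ee_rot: [-0.0, 0.826, -0.564, -0.0]
contact_force: [0.5, -0.5, -1.0]
width: 0.0853
```

```bash
python3 -c "
from h import *
look(21); print(telemetry.get_state()['qpos'].round(2))"
```

```text
t 36.42 pos [ 0.5994 -0.4339  0.3279] st 0.1064 -0.0006 F [ 0.5 -0.5 -1. ] Fx 0.43 w 0.0853
219 222 169 172
[-0.72  0.52  0.89  0.    1.73  2.05]
```

View pics/w21b.png

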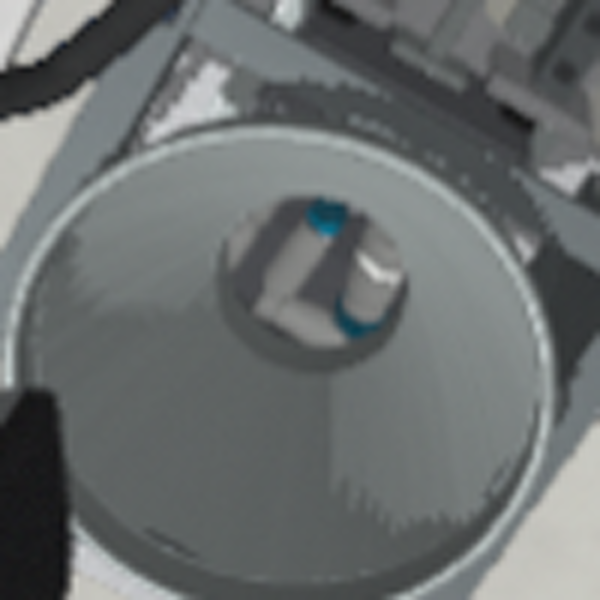

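View pics/wrist21.png

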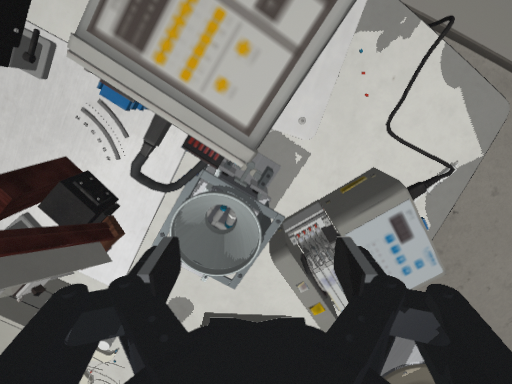

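```bash
python3 -c "
from h import *
st(); print(manip.sign_off())"
```

```text
t 36.48 pos [ 0.5995 -0.4335  0.328 ] st 0.106 -0.0006 F [ 0.3  0.1 -0.2] Fx -0.14 w 0.0856
the job is handed in; nothing more can be done
None
```

The box is home under the funnel, all four vials are in it, and the empty scoop is back flat on the desk. I handed the job in at about 36.5 s; the sign-off gives no verdict.

- **Box:** I pushed it by the handle bar. About 19 N was felt at the roller catch, which then gave way. After that it met a firm stop, where I held about 21 N with no further movement. After I backed off, the handle measured 95 mm before the funnel's centre, or 92.5 mm after correcting a 2.5 mm camera offset; 92 mm is expected. I did not measure the box position again after tipping.
- **Vials:** I tipped the scoop to 52° with its lip inside the funnel mouth. The first looks down the throat showed only three vials; the larger blue-capped one was hidden. A last look from the other side showed both blue caps with the white vials in the box, so I count four, with nothing left in the funnel.
- **Scoop:** it is back at its original place, released and empty. The gripper was level when I set it down.
- **Bystanders:** the beaker, brown vial and white bottle look unmoved in the last pictures, judged by eye. The gripper was clear of everything at hand-in.

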